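# Pull the bench shield's upper flap shut with the hook pole

### The job

Take the blue-handled hook pole from its cradle, put its hook down through the red ring eye at the top of the amber bench shield's tilted flap, and pull the flap upright against its sprung buffer and stiff catch until it clicks home and stays shut by itself, pulling gently (the eye is rated for 18 N). Then unhook and lay the pole back on its cradle as it lay before, let go, and leave the flap shut. Move the flap only with the hook, keep the hand off the shield, and do not disturb the other things on the bench.

Things in the scene. Friction and masses are not known exactly. Their poses are not given: they have to be found in the camera images.
- pole: loose hook pole, 0.25 kg, overall 324 mm long; origin on its axis at the place to grip (its centre of mass lies within 5 mm of it); x along the pole towards the hook, z up as it lies. Blue handle of 22 x 22 mm square section from x = -100 to +55 mm; then a round steel rod of 10 mm diameter to x = 215 mm; at x = 220 mm a straight round steel prong of 7 mm diameter points down (-z), its end 40 mm below the pole's axis. It lies level on the cradle, handle nearer the robot
- hook_tip (a point): the lower end of the prong, on the prong's axis; axes as the pole's
- cradle: white cradle fixed to the bench: base plate 260 x 90 mm, 10 mm thick, with two open-topped forks, each 12 mm thick along x, with flared lips; origin on the bench, below the pole's grip place; x along the resting pole towards its hook, z up. Rear fork at x = -80 mm carries the handle (slot 28 mm wide, floor 74 mm above the bench), front fork at x = 110 mm carries the rod (slot 16 mm wide, floor 80 mm above the bench); lips end about 108 mm and 114 mm above the bench
- cradle_rest (a point): point 85 mm above the cradle's origin, where the pole's origin is when the pole lies in the cradle; axes as the cradle's
- shield: bench shield fixed to the bench: base plate 160 x 300 x 12 mm, two posts 22 mm square at y = -127 and 127 mm, 290 mm tall, fixed amber pane up to 122 mm, tilting flap above, no bar across the top. Black latch block on the +y post, 245 mm above the bench, reaches in to y = 68 mm on the robot's side. Origin on the bench below the middle of the hinge; x points away from the robot, y along the shield, z up
- flap_hinge (a point): middle of the flap's hinge line (along the shield's y), 130 mm above the bench. The flap is 206 mm wide, its top edge 150 mm above the hinge, 0.25 kg. Its hinge is stiff (1 to 3 N at the eye) and it stays where it is left until it meets the latch: a buffer, a ball catch and a rigid stop. Over the last 0.28 rad before the stop the buffer pushes back with 1 to 3 N at the eye; unlatched, it pushes the flap back out to 0.16 rad or more
- flap (a joint): flap angle, rad: 0 upright, grows as it leans away from the robot, to 0.9. Shut is at the latch's stop, set by hand anywhere from -0.115 to 0.115, not measured. 0.08 to 0.03 before the stop the catch raises the pull at the eye to 5 to 14 N, then gives: the pull drops under 4 N and, at the stop, rises again steeply. Past the catch it holds itself at the stop
- eye (a point): centre of the red ring eye carried by the flap: ring of 6 mm round bar, 24 mm clear inside diameter, 36 mm outside; point turns with the flap: its z is the ring's axis (straight up when the flap is shut), its x points from the ring to the flap's face. The eye lies 150 mm along the flap from the hinge and 30 mm in front of the flap's middle plane, on the robot's side
- tip_rack: bystander: white box with red top and pipette tips, 85 x 125 x 68 mm; origin at its underside
- reagent: bystander: amber bottle, 56 mm diameter, 115 mm tall; origin at its underside
- beaker: bystander: white beaker, 70 mm diameter, 85 mm tall; origin at its underside
- plates: bystander: two stacked white and cream well plates, 85 x 127 x 27 mm; origin at the underside
- jar: bystander: white jar with blue cap, 70 mm diameter, 90 mm tall; origin at its underside
- tube_rack: bystander: green tube rack, 80 x 160 x 61 mm; origin at its underside

How it is judged:
By the outcome, as a careful person would: the job done as asked, in the order asked, and still so for the second after the job is handed in, with the robot touching nothing.
It also fails if it takes over 72 s, if anything falls off the work surface, if the arm or the gripper's body presses on something with over 40 N, if the wrist force passes 120 N, or if a joint passes its speed limit or range.

### The arm

A 6-joint arm with a two-finger parallel gripper is mounted at the origin on the work surface. World frame = base frame: x ahead of the robot, y to its left, z up, the work surface at z = 0. Lengths are in m, angles in degrees, forces in N, time in s.
With the tool pointing down it reaches from about 0.375 to 0.9 m from the base axis. Payload 3.1 kg.
Tool frame: the origin (TCP) lies on the centre line of the jaws, within the pads' length; the fingertips stand 17 mm ahead of it and the grasp point (between the pads) lies 2 mm behind it; y points along the fingers, x is the direction in which the jaws open and shut, and the axes are right-handed (so a half turn about y gives the same grasp; the last joint's range is limited). The gripper opens to 87 mm and grips with 3 to 60 N. Pads are 19 mm wide; open, the fingers measure 117 mm over their backs; the gripper's body (75 mm by 190 mm) begins 51 mm behind the grasp point.
Start: joints at [-73.997, 30.224, 82.088, -0, 67.689, -10.227], TCP at [0.276, -0.561, 0.24] pointing down, gripper open.
Joint ranges: [-176.69, 176.69], [-43.24, 126.21], [12.49, 139.97], [-82, 262], [0, 151.66], [-163.58, 163.58]. Speed limits (degrees/s): [159.86, 159.86, 180, 180, 180, 180].

### API

Orientations are given as a 3x3 rotation matrix whose columns are the frame's x, y, z axes.
In Python, from rig import read_state, capture, camera_info, hand_in, trace, tip_of gives the robot as it stands.
- The arm moves only by the tool jog_arm, never from a script. Its argument "steps" is a list of rows, each an object with "fingers": the opening in per cent of the stroke, from 0 (shut) to 100 (fully open); "delta_pos": the shift along the world's x, y, z in mm, a list of three; "turn": the turn about the world's z in degrees. A call has 1 to 20 rows; each row is the pose to reach, as a shift and turn from the pose commanded when the call began; what a row does not reach only later rows make up. A row lasts 1/12 s, in which the tool goes at most 41.7 mm and 7.16 degrees, less where a joint would pass 70% of its speed; a pose out of reach is approached as far as the arm can. A call with a gripper value outside its range is refused whole. The fingers move at their own pace and stop on an object; the grip force is fixed at half the most. Time passes only in rows, so rows that repeat a pose let the fingers close. It gives the time, the measured TCP pose, the force and the opening at its end, in the units of the state.
- read_state(): the state, without advancing time (a new reading comes with each control period).
- capture(name): name is "scene" or "top" or "wrist"; returns the picture (400x640x3 uint8, red, green, blue); there is no depth.
- camera_info(name): a dict with "fov_y" (degrees; the focal length in pixels is half the picture's height over the tangent of half this angle, whatever the lens; pixels are square), "cx", "cy" (the principal point, pixels), "view" (4x4, takes a point from world to camera coordinates); the wrist camera has in their place "tool_from_camera" (4x4, takes a point from camera to tool coordinates, whose origin is the TCP and whose axes are the tool frame's). Camera axes: x right, y down, z forward; pixel columns grow to the right and rows downward; lengths in m; the calibration is good to about 2 mm. A picture is of the moment at which its call begins: read the wrist's pose just before it. camera_info takes no time and is no camera call.
- hand_in(): hands the job in, once; it reports no verdict.
Trained networks look in the newest picture that a camera, given by its name, has taken for a name from the list of things; names that differ only in an ending like _2 or _b are one class to them, and where a whole thing is asked for, a point or a joint stands for the part that bears it (a point fixed in the world has none). Each returns a list of dicts, best first, with "confidence" (0 to 1); they miss things now and then, are a little off and sometimes report something else, mostly with a low value. They report only what shows in the picture. A call takes as long as a camera call.
- trace(target, camera): "mask" (400x640 bool, what is visible of it).
- tip_of(target, camera): "position" ([x, y, z] in m, in world coordinates, good to about 4 mm: a listed point, or the origin of a listed thing).
The state is a dict: "time_s": time; "joint_positions": joint angles; "qvel": joint speeds; "tau": joint torques, N m; "position": TCP position; "tcp_rot": TCP orientation; "force": force on the tool from outside, world axes, zero at the start; "moment": the same for the moment, N m; "opening": opening from 0.0 (shut) to 1.0 (fully open).
Only numpy, scipy, OpenCV 4.12 (cv2) and the standard library are available. Lean on these libraries where they do the work, as an engineer would, in place of code of your own. Each camera call takes 0.05 s, during which the arm holds its last target.

## Working session

There is one attempt and no reset: what is moved stays moved. The work goes in short steps, Python scripts to look and compute and a tool call to move; the robot and the scene stay as the last step left them, time stands still between calls to the robot, and variables do not carry over. Pictures are saved under pics/ and viewed, and the job is handed in when it is done.

Besides the shell and the picture viewer there is one more tool, called by a JSON object that holds its "op" and its "data". jog_arm: Moves the arm, as the interface text tells. Its arguments: {"type":"object","properties":{"steps":{"type":"array","items":{"type":"object","properties":{"fingers":{"type":"number"},"delta_pos":{"type":"array","items":{"type":"number"}},"turn":{"type":"number"}}}}},"required":["steps"]}

```bash
mkdir -p pics; ls; cat > h.py <<'E'
import numpy as np, cv2
from rig import *
def snap(n,f):
    im=capture(n); cv2.imwrite('pics/'+f,im[:,:,::-1]); return im
E
python3 - <<'E'
from h import *
s=read_state(); print(s['time_s'],s['position'],s['tcp_rot'],s['opening'],s['force'])
for n in('scene','top'):
    snap(n,n+'0.png'); 
    for t in('pole','hook_tip','cradle','cradle_rest','shield','flap_hinge','eye','tip_rack','reagent','beaker','plates','jar','tube_rack'):
        try:
            r=tip_of(t,n); print(n,t,[(np.round(a['position'],4),round(a['confidence'],2)) for a in r[:2]])
        except Exception as e: print(t,e)
print(read_state()['time_s'])
E
```

```text
pics
0.0 [ 0.27603281 -0.55996407  0.23857099] [[ 4.41938944e-01 -6.00881601e-04  8.97044931e-01]
 [-8.97042650e-01  2.05647949e-03  4.41939198e-01]
 [-2.11030764e-03 -9.99997705e-01  3.69821951e-04]] 1.0003882979485976 [-0.10244808 -0.21532484 -0.08259092]
scene pole [(array([0.4722, 0.2837, 0.086 ]), 0.69), (array([0.6932, 0.2838, 0.0455]), 0.59)]
scene hook_tip [(array([0.6928, 0.2882, 0.0469]), 0.6), (array([ 0.4685,  0.287 , -0.0022]), 0.39)]
scene cradle [(array([ 0.4704,  0.2878, -0.0028]), 0.65)]
scene cradle_rest [(array([0.4709, 0.2891, 0.0845]), 0.6)]
scene shield [(array([7.062e-01, 1.310e-02, 1.000e-04]), 0.83)]
scene flap_hinge [(array([0.7031, 0.013 , 0.1313]), 0.61)]
scene eye [(array([0.7544, 0.0046, 0.2751]), 0.63), (array([0.7067, 0.0108, 0.0015]), 0.54)]
scene tip_rack [(array([ 0.4799, -0.277 , -0.002 ]), 0.76)]
scene reagent [(array([ 0.5076, -0.0148, -0.0034]), 0.7)]
scene beaker [(array([ 0.4857, -0.4365,  0.0021]), 0.57)]
scene plates [(array([0.3656, 0.0363, 0.0012]), 0.55)]
scene jar [(array([ 0.5582,  0.4278, -0.0009]), 0.82)]
scene tube_rack [(array([ 6.3
[... 340 characters left out ...]

top cradle_rest [(array([0.4714, 0.2862, 0.0878]), 0.81)]
top shield [(array([ 0.7019,  0.0145, -0.002 ]), 0.93)]
top flap_hinge [(array([0.7045, 0.0122, 0.129 ]), 0.98)]
top eye [(array([0.756 , 0.0016, 0.2726]), 0.8), (array([7.031e-01, 1.270e-02, 3.000e-04]), 0.71)]
top tip_rack [(array([ 0.4739, -0.274 ,  0.    ]), 0.7)]
top reagent [(array([ 0.5081, -0.0166, -0.0023]), 0.58), (array([0.4686, 0.2856, 0.0005]), 0.17)]
top beaker [(array([ 0.485 , -0.4357, -0.0018]), 0.93)]
top plates [(array([0.3622, 0.0341, 0.0044]), 0.98), (array([ 4.665e-01,  2.847e-01, -1.000e-04]), 0.17)]
top jar [(array([0.5582, 0.4245, 0.0011]), 0.96)]
top tube_rack [(array([ 0.6364, -0.4487,  0.0013]), 0.56)]
1.4
```

View pics/scene0.png

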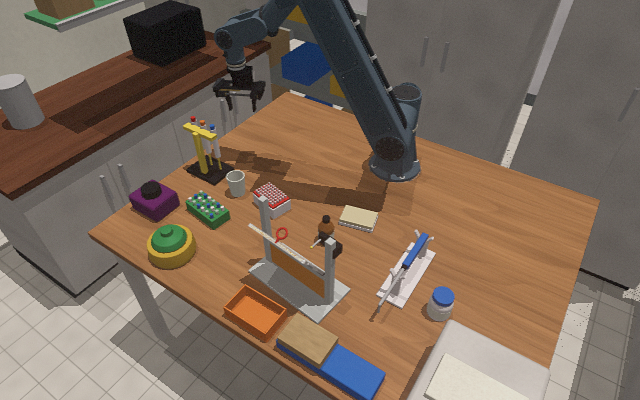

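View pics/top0.png

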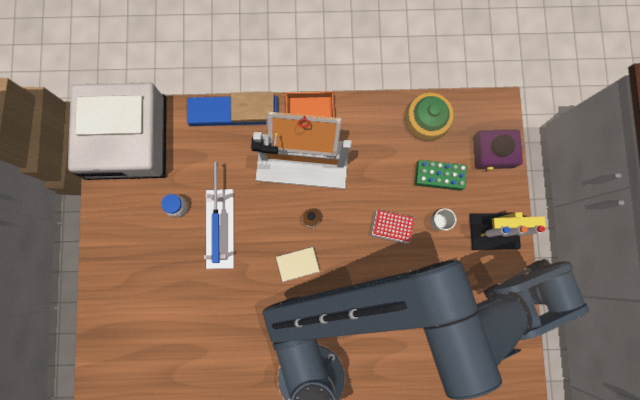

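Top view: the pole lies almost along +x at y≈0.288, with its handle at about (215,235) px. The shield base's front edge runs (256,181)→(345,188), so the shield yaw is about -4 to -5°. Next I'll overlay models to check both yaws.

```bash
cat >> h.py <<'E'
def proj(ci,P):
    P=np.atleast_2d(P); f=200/np.tan(np.radians(ci['fov_y']/2))
    c=(ci['view']@np.c_[P,np.ones(len(P))].T)[:3]
    return np.c_[ci['cx']+f*c[0]/c[2],ci['cy']+f*c[1]/c[2]]
def fr(o,yaw,P):
    a=np.radians(yaw);R=np.array([[np.cos(a),-np.sin(a),0],[np.sin(a),np.cos(a),0],[0,0,1]])
    return np.array(o)+np.array(P)@R.T
def eyept(th,x=0,z=0): # shield-frame point of eye + ring offset x,z
    u=.150+z; w=-.030+x
    return [u*np.sin(th)+w*np.cos(th),0,.13+u*np.cos(th)-w*np.sin(th)]
def overlay(n,src,dst,shp,syaw,th,pp,pyaw,crop):
    im=cv2.imread('pics/'+src);k=4;im=cv2.resize(im,None,fx=k,fy=k,interpolation=cv2.INTER_CUBIC);ci=camera_info(n);ci={a:np.array(b) for a,b in ci.items()}
    def pl(W,c,cl=True):
        q=((proj(ci,W)+.5)*k-.5).round().astype(int); cv2.polylines(im,[q.reshape(-1,1,2)],cl,c,1)
    for z in(0,.012): pl(fr(shp,syaw,[[-.08,-.15,z],[.08,-.15,z],[.08,.15,z],[-.08,.15,z]]),(0,255,0))
    for y in(-.127,.127): pl(fr(shp,syaw,[[-.011,y-.011,.29],[.011,y-.011,.29],[.011,y+.011,.29],[-.011,y+.011,.29]]),(255,0,0))
    e=np.array(eyept(th));a=np.linspace(0,6.28,40)
    for r in(.012,.018): pl(fr(shp,syaw,[np.array(eyept(th,x=r*np.cos(t)))+[0,r*np.sin(t),0] for t in a]),(255,0,255))
    pl(fr(pp,pyaw,[[-.1,-.011,.011],[.055,-.011,.011],[.055,.011,.011],[-.1,.011,.011]]),(0,255,255))
    pl(fr(pp,pyaw,[[.055,-.005,0],[.224,-.005,0],[.224,.005,0],[.055,.005,0]]),(0,255,255))
    pl(fr(pp,pyaw,[[.22,0,0],[.22,0,-.04]]),(0,255,0),False)
    x,y,w,h=crop; im=im[y*k:(y+h)*k,x*k:(x+w)*k]; cv2.imwrite('pics/'+dst,im)
E
python3 - <<'E'
from h import *
overlay('top','top0.png','o1.png',(.7035,.0125,0),-4.5,.544,(.473,.288,.085),0,(190,90,180,150))
overlay('scene','scene0.png','o2.png',(.7035,.0125,0),-4.5,.544,(.473,.288,.085),0,(240,190,200,140))
E
```

```text
(no output)
```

View pics/o1.png

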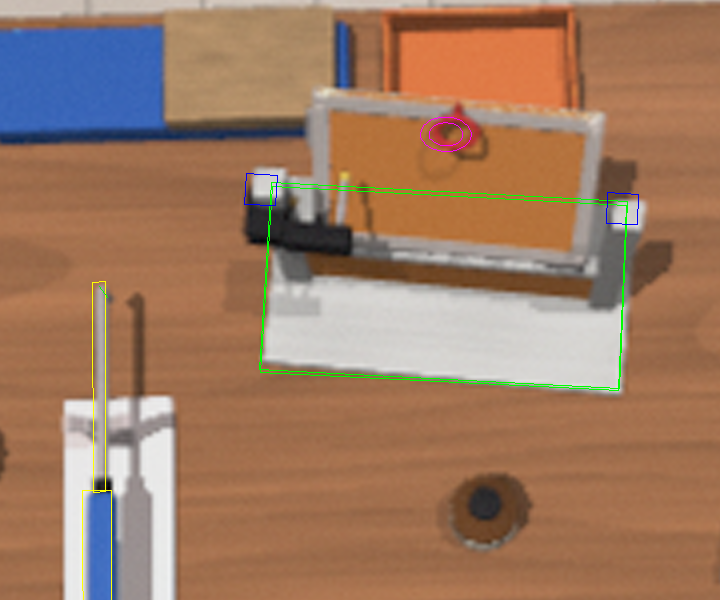

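View pics/o2.png

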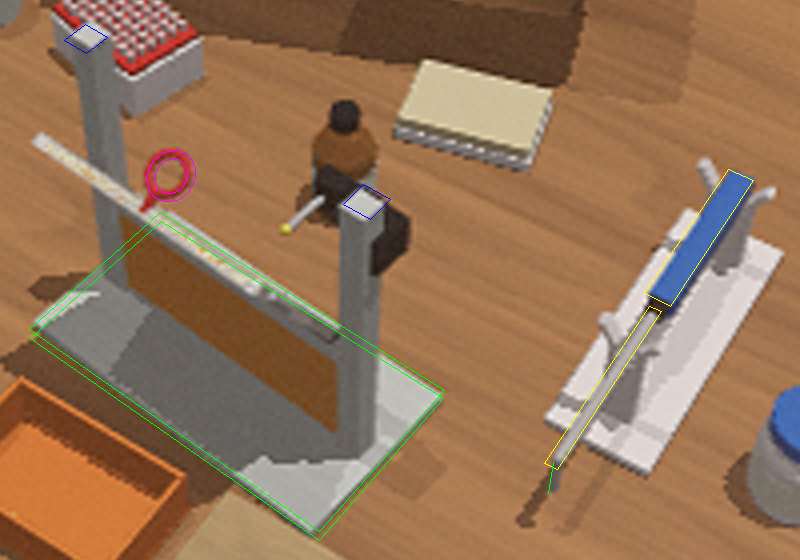

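The overlay fits to within a few mm: pole yaw is about 0° and shield yaw about -4.7°. The eye sits a little to the -y side of the model. Now moving over the pole.

{"op": "jog_arm", "data": {"steps": [{"delta_pos": [40, 100, 10], "turn": -3, "fingers": 100}, {"delta_pos": [140, 410, 10], "turn": -13, "fingers": 100}, {"delta_pos": [140, 410, 10], "turn": -13, "fingers": 100}, {"delta_pos": [140, 410, 10], "turn": -13, "fingers": 100}, {"delta_pos": [140, 410, 10], "turn": -13, "fingers": 100}, {"delta_pos": [140, 410, 10], "turn": -13, "fingers": 100}, {"delta_pos": [140, 410, 10], "turn": -13, "fingers": 100}, {"delta_pos": [140, 410, 10], "turn": -13, "fingers": 100}, {"delta_pos": [140, 410, 10], "turn": -13, "fingers": 100}, {"delta_pos": [140, 410, 10], "turn": -13, "fingers": 100}, {"delta_pos": [197, 848, 10], "turn": -26.2, "fingers": 100}, {"delta_pos": [197, 848, 10], "turn": -26.2, "fingers": 100}, {"delta_pos": [197, 848, 10], "turn": -26.2, "fingers": 100}, {"delta_pos": [197, 848, 10], "turn": -26.2, "fingers": 100}, {"delta_pos": [197, 848, 10], "turn": -26.2, "fingers": 100}, {"delta_pos": [197, 848, 10], "turn": -26.2, "fingers": 100}, {"delta_pos": [197, 848, 10], "turn": -26.2, "fingers": 100}, {"delta_pos": [197, 848, 10], "turn": -26.2, "fingers": 100}, {"delta_pos": [197, 848, 10], "turn": -26.2, "fingers": 100}, {"delta_pos": [197, 848, 10], "turn": -26.2, "fingers": 100}]}}

```text
time_s: 3.07
position: [0.4659, 0.2367, 0.2498]
tcp_rot: [[0.001, 0.001, 1.0], [-1.0, 0.0, 0.001], [-0.0, -1.0, 0.001]]
force: [1.3, -1.0, -0.1]
opening: 0.999
```

{"op": "jog_arm", "data": {"steps": [{"delta_pos": [5, 40, 0], "turn": 0, "fingers": 100}, {"delta_pos": [5, 40, 0], "turn": 0, "fingers": 100}, {"delta_pos": [5, 40, 0], "turn": 0, "fingers": 100}, {"delta_pos": [5, 40, 0], "turn": 0, "fingers": 100}]}}

```text
time_s: 3.4
position: [0.4705, 0.2741, 0.2493]
tcp_rot: [[0.001, -0.001, 1.0], [-1.0, -0.001, 0.001], [0.001, -1.0, -0.001]]
force: [-0.5, 0.0, -1.0]
opening: 1.001
```

```bash
python3 - <<'E'
from h import *
s=read_state(); print(s['position'],s['tcp_rot'],s['force'],s['time_s'])
np.savez('w1.npz',p=s['position'],R=s['tcp_rot'])
snap('wrist','w1.png'); ci=camera_info('wrist'); print(ci)
for t in('pole','cradle_rest','hook_tip','cradle'): print(t,[(np.round(a['position'],4),round(a['confidence'],2)) for a in tip_of(t,'wrist')[:2]])
E
```

```text
[0.47050996 0.27409688 0.24925105] [[ 1.46185807e-03 -9.17369623e-04  9.99998511e-01]
 [-9.99998527e-01 -9.01027261e-04  1.46103152e-03]
 [ 8.99685614e-04 -9.99999173e-01 -9.18685445e-04]] [-0.53163693  0.04883716 -0.96816569] 3.4
{'fov_y': 64.3413379320094, 'cx': 316.10270740393975, 'cy': 202.51508884254977, 'tool_from_camera': array([[ 9.99999939e-01, -4.72455150e-05,  3.45304225e-04,
         1.08406110e-03],
       [-3.44433985e-04, -2.85262954e-01,  9.58449231e-01,
        -1.46080202e-01],
       [ 5.32200757e-05, -9.58449292e-01, -2.85262953e-01,
         7.80441880e-02],
       [ 0.00000000e+00,  0.00000000e+00,  0.00000000e+00,
         1.00000000e+00]])}
pole [(array([0.4693, 0.2911, 0.0857]), 0.67)]
cradle_rest [(array([0.4727, 0.2864, 0.0841]), 0.72)]
hook_tip []
cradle [(array([0.4677, 0.2867, 0.0023]), 0.64)]
```

View pics/w1.png

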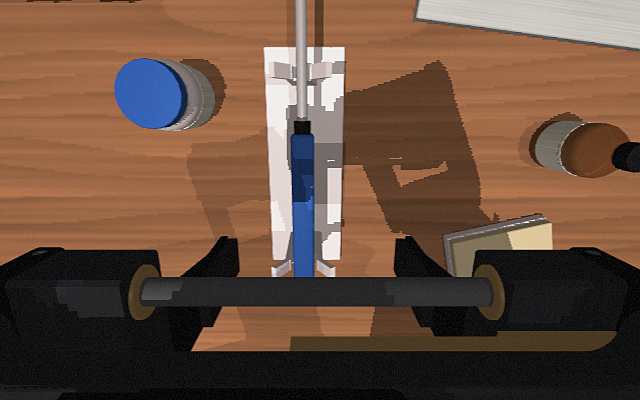

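```bash
cat >> h.py <<'E'
def wrist_ray(px,z,p,R):
    ci=camera_info('wrist'); f=200/np.tan(np.radians(ci['fov_y']/2)); T=np.array(ci['tool_from_camera'])
    d=np.array([(px[0]-ci['cx'])/f,(px[1]-ci['cy'])/f,1.])
    d=R@(T[:3,:3]@d); o=p+R@T[:3,3]; return o+d*(z-o[2])/d[2]
E
python3 - <<'E'
from h import *
w=np.load('w1.npz');p,R=w['p'],w['R']
im=cv2.imread('pics/w1.png').astype(int)
m=(im[:,:,0]-im[:,:,2]>50)
for r in(140,160,180,200,220,240,260,270):
    c=np.where(m[r,250:350])[0]+250; a=wrist_ray((c.min(),r),.096,p,R);b=wrist_ray((c.max()+1,r),.096,p,R); print(r,c.min(),c.max(),a.round(4),b.round(4),((a+b)/2).round(4))
for r in (120,127,134): print(r,wrist_ray((303,r),.090,p,R).round(4),wrist_ray((303,r),.096,p,R).round(4))
for px in((301,20),(301.5,60),(302,110)): print(wrist_ray(px,.09,p,R).round(4))
for px in((265,47),(346,47),(342,258),(274,260)): print('plate',wrist_ray(px,.01,p,R).round(4))
E
```

```text
140 291 312 [0.5198 0.2961 0.096 ] [0.5199 0.2757 0.096 ] [0.5198 0.2859 0.096 ]
160 292 312 [0.5012 0.2956 0.096 ] [0.5012 0.2757 0.096 ] [0.5012 0.2857 0.096 ]
180 292 312 [0.4819 0.296  0.096 ] [0.4819 0.2758 0.096 ] [0.4819 0.2859 0.096 ]
200 293 313 [0.4619 0.2954 0.096 ] [0.4619 0.2748 0.096 ] [0.4619 0.2851 0.096 ]
220 293 313 [0.4411 0.2958 0.096 ] [0.4411 0.2748 0.096 ] [0.4411 0.2853 0.096 ]
240 293 313 [0.4195 0.2962 0.096 ] [0.4195 0.2748 0.096 ] [0.4195 0.2855 0.096 ]
260 294 313 [0.397  0.2956 0.096 ] [0.397  0.2748 0.096 ] [0.397  0.2852 0.096 ]
270 294 313 [0.3854 0.2958 0.096 ] [0.3855 0.2748 0.096 ] [0.3855 0.2853 0.096 ]
120 [0.5376 0.285  0.09  ] [0.5378 0.2848 0.096 ]
127 [0.5313 0.2851 0.09  ] [0.5316 0.2849 0.096 ]
134 [0.5248 0.2852 0.09  ] [0.5253 0.2849 0.096 ]
[0.6204 0.2859 0.09  ]
[0.5889 0.2858 0.09  ]
[0.5465 0.2859 0.09  ]
plate [0.6126 0.3293 0.01  ]
plate [0.6128 0.2399 0.01  ]
plate [0.3564 0.2379 0.01  ]
plate [0.3534 0.3288 0.01  ]
```

{"op": "jog_arm", "data": {"steps": [{"delta_pos": [0, 11, -30], "fingers": 100}, {"delta_pos": [0, 11, -70], "fingers": 100}, {"delta_pos": [0, 11, -105], "fingers": 100}, {"delta_pos": [0, 11, -120], "fingers": 100}, {"delta_pos": [0, 11, -120], "fingers": 100}, {"delta_pos": [0, 11, -120], "fingers": 100}]}}

```text
$.steps[0]: bad value
```

{"op": "jog_arm", "data": {"steps": [{"delta_pos": [0, 11, -30], "turn": 0, "fingers": 100}, {"delta_pos": [0, 11, -70], "turn": 0, "fingers": 100}, {"delta_pos": [0, 11, -105], "turn": 0, "fingers": 100}, {"delta_pos": [0, 11, -120], "turn": 0, "fingers": 100}, {"delta_pos": [0, 11, -120], "turn": 0, "fingers": 100}, {"delta_pos": [0, 11, -120], "turn": 0, "fingers": 100}]}}

```text
time_s: 4.15
position: [0.471, 0.2846, 0.1291]
tcp_rot: [[-0.001, -0.002, 1.0], [-1.0, -0.001, -0.001], [0.001, -1.0, -0.002]]
force: [0.2, -0.8, 0.7]
opening: 1.003
```

{"op": "jog_arm", "data": {"steps": [{"delta_pos": [-1, 1, -25], "turn": 0.3, "fingers": 100}, {"delta_pos": [-1, 1, -46], "turn": 0.3, "fingers": 100}, {"delta_pos": [-1, 1, -46], "turn": 0.3, "fingers": 100}, {"delta_pos": [-1, 1, -46], "turn": 0.3, "fingers": 100}]}}

```text
time_s: 4.48
position: [0.4707, 0.2863, 0.0846]
tcp_rot: [[0.005, 0.001, 1.0], [-1.0, 0.0, 0.005], [-0.0, -1.0, 0.001]]
force: [0.2, 0.3, 0.6]
opening: 1.001
```

{"op": "jog_arm", "data": {"steps": [{"delta_pos": [0, 0, 0], "turn": 0, "fingers": 0}, {"delta_pos": [0, 0, 0], "turn": 0, "fingers": 0}, {"delta_pos": [0, 0, 0], "turn": 0, "fingers": 0}, {"delta_pos": [0, 0, 0], "turn": 0, "fingers": 0}, {"delta_pos": [0, 0, 0], "turn": 0, "fingers": 0}, {"delta_pos": [0, 0, 0], "turn": 0, "fingers": 0}, {"delta_pos": [0, 0, 0], "turn": 0, "fingers": 0}, {"delta_pos": [0, 0, 0], "turn": 0, "fingers": 0}]}}

```text
time_s: 5.15
position: [0.47, 0.2864, 0.0835]
tcp_rot: [[0.006, 0.0, 1.0], [-1.0, -0.0, 0.006], [0.0, -1.0, 0.0]]
force: [-0.9, 0.3, 0.8]
opening: 0.481
```

{"op": "jog_arm", "data": {"steps": [{"delta_pos": [0, 0, 0], "turn": 0, "fingers": 0}, {"delta_pos": [0, 0, 0], "turn": 0, "fingers": 0}, {"delta_pos": [0, 0, 0], "turn": 0, "fingers": 0}, {"delta_pos": [0, 0, 0], "turn": 0, "fingers": 0}, {"delta_pos": [0, 0, 0], "turn": 0, "fingers": 0}, {"delta_pos": [0, 0, 0], "turn": 0, "fingers": 0}, {"delta_pos": [0, 0, 0], "turn": 0, "fingers": 0}]}}

```text
time_s: 5.73
position: [0.47, 0.2865, 0.0834]
tcp_rot: [[0.006, -0.0, 1.0], [-1.0, 0.0, 0.006], [-0.0, -1.0, -0.0]]
force: [0.4, 1.0, -1.0]
opening: 0.257
```

{"op": "jog_arm", "data": {"steps": [{"delta_pos": [0, 0, 0], "turn": 0, "fingers": 0}, {"delta_pos": [0, 0, 0], "turn": 0, "fingers": 0}, {"delta_pos": [0, 0, 10], "turn": 0, "fingers": 0}, {"delta_pos": [0, 0, 25], "turn": 0, "fingers": 0}, {"delta_pos": [0, 0, 45], "turn": 0, "fingers": 0}, {"delta_pos": [0, 0, 65], "turn": 0, "fingers": 0}, {"delta_pos": [0, 0, 90], "turn": 0, "fingers": 0}, {"delta_pos": [0, 0, 120], "turn": 0, "fingers": 0}, {"delta_pos": [0, 0, 150], "turn": 0, "fingers": 0}, {"delta_pos": [0, 0, 180], "turn": 0, "fingers": 0}, {"delta_pos": [0, 0, 210], "turn": 0, "fingers": 0}, {"delta_pos": [0, 0, 240], "turn": 0, "fingers": 0}, {"delta_pos": [0, 0, 270], "turn": 0, "fingers": 0}, {"delta_pos": [0, 0, 290], "turn": 0, "fingers": 0}, {"delta_pos": [0, 0, 300], "turn": 0, "fingers": 0}, {"delta_pos": [0, 0, 300], "turn": 0, "fingers": 0}, {"delta_pos": [0, 0, 300], "turn": 0, "fingers": 0}]}}

```text
time_s: 7.15
position: [0.4692, 0.286, 0.3828]
tcp_rot: [[0.006, -0.001, 1.0], [-1.0, -0.001, 0.006], [0.001, -1.0, -0.001]]
force: [0.2, -0.2, -3.6]
opening: 0.252
```

```bash
python3 - <<'E'
from h import *
s=read_state(); print(s['position'],s['force'],s['opening'])
np.savez('w2.npz',p=s['position'],R=s['tcp_rot'])
snap('wrist','w2.png');snap('scene','s2.png')
for n in('wrist','scene'):
  for t in('hook_tip','pole','eye'): print(n,t,[(np.round(a['position'],4),round(a['confidence'],2)) for a in tip_of(t,n)[:2]])
E
```

```text
[0.4692343  0.28598061 0.38282472] [ 0.21985159 -0.18882249 -3.58878532] 0.25169043778532896
wrist hook_tip []
wrist pole [(array([0.4671, 0.2909, 0.3869]), 0.71)]
wrist eye [(array([0.4677, 0.2889, 0.3905]), 0.34)]
scene hook_tip [(array([0.6887, 0.2848, 0.3408]), 0.57)]
scene pole [(array([0.4692, 0.2815, 0.3845]), 0.95)]
scene eye [(array([0.7573, 0.0029, 0.2764]), 0.95), (array([0.7014, 0.01  , 0.1316]), 0.41)]
```

View pics/w2.png

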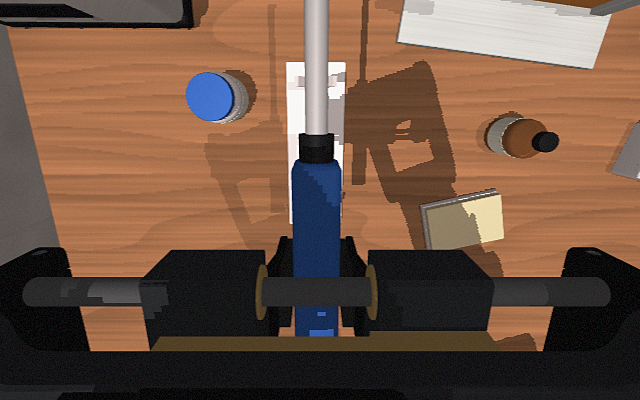

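View pics/s2.png

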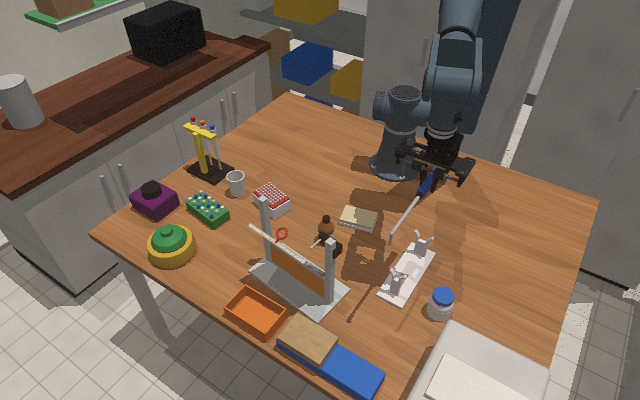

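{"op": "jog_arm", "data": {"steps": [{"delta_pos": [10, -35, 0], "turn": -1, "fingers": 0}, {"delta_pos": [19, -75, 0], "turn": -2, "fingers": 0}, {"delta_pos": [29, -115, 0], "turn": -3, "fingers": 0}, {"delta_pos": [39, -155, 0], "turn": -4, "fingers": 0}, {"delta_pos": [49, -195, 0], "turn": -5, "fingers": 0}, {"delta_pos": [59, -230, 0], "turn": -5, "fingers": 0}, {"delta_pos": [66, -257, 0], "turn": -5, "fingers": 0}, {"delta_pos": [68, -265, 0], "turn": -5, "fingers": 0}, {"delta_pos": [68, -265, 0], "turn": -5, "fingers": 0}, {"delta_pos": [68, -265, 0], "turn": -5, "fingers": 0}, {"delta_pos": [68, -265, 0], "turn": -5, "fingers": 0}]}}

```text
time_s: 8.47
position: [0.5375, 0.0227, 0.3833]
tcp_rot: [[-0.08, -0.001, 0.997], [-0.997, 0.001, -0.08], [-0.001, -1.0, -0.001]]
force: [-0.3, 0.4, -2.9]
opening: 0.25
```

```bash
cat >> h.py <<'E'
def look(tag,names=('scene','top'),crop=(235,190,110,90)):
    s=read_state(); print('t',s['time_s'],np.round(s['position'],4),np.round(s['force'],2),'yaw',np.degrees(np.arctan2(s['tcp_rot'][1][2],s['tcp_rot'][0][2])).round(2))
    out=[]
    for n in names:
        im=capture(n); cv2.imwrite(f'pics/{tag}_{n}.png',im[:,:,::-1])
        for t in('hook_tip','eye'): print(n,t,[(np.round(a['position'],4),round(a['confidence'],2)) for a in tip_of(t,n)[:2]])
        x,y,w,h={'scene':(235,200,100,100),'top':(250,90,100,100)}.get(n)
        out.append(cv2.resize(im[y:y+h,x:x+w,::-1],(400,400),interpolation=cv2.INTER_CUBIC))
    cv2.imwrite(f'pics/{tag}.png',np.hstack(out))
E
python3 -c "
from h import *
look('a1')"
```

```text
t 8.4667 [0.5375 0.0227 0.3833] [-0.29  0.39 -2.89] yaw -4.6
scene hook_tip [(array([0.7584, 0.006 , 0.3463]), 0.8)]
scene eye [(array([0.7554, 0.0011, 0.278 ]), 0.69)]
top hook_tip []
top eye [(array([0.7557, 0.0024, 0.2696]), 0.88)]
```

View pics/a1.png

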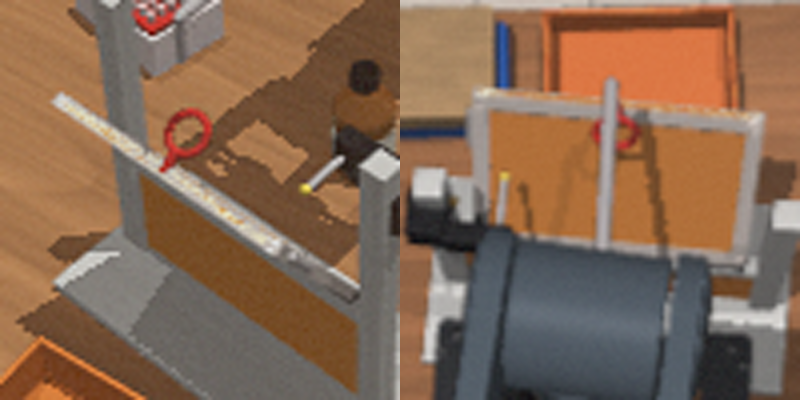

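{"op": "jog_arm", "data": {"steps": [{"delta_pos": [-1, -3, -20], "turn": 0, "fingers": 0}, {"delta_pos": [-1, -3, -42], "turn": 0, "fingers": 0}, {"delta_pos": [-1, -3, -42], "turn": 0, "fingers": 0}, {"delta_pos": [-1, -3, -42], "turn": 0, "fingers": 0}, {"delta_pos": [-1, -3, -42], "turn": 0, "fingers": 0}]}}

```text
time_s: 9.18
position: [0.5377, 0.0185, 0.3425]
tcp_rot: [[-0.081, 0.002, 0.997], [-0.997, -0.0, -0.081], [0.0, -1.0, 0.002]]
force: [0.3, 0.0, -2.4]
opening: 0.25
```

```bash
python3 -c "
from h import *
look('a2')"
```

```text
t 9.1833 [0.5377 0.0185 0.3425] [ 0.26  0.01 -2.35] yaw -4.65
scene hook_tip [(array([ 0.7581, -0.0016,  0.3009]), 0.65), (array([ 0.508 , -0.0149, -0.0038]), 0.43)]
scene eye [(array([0.7564, 0.0019, 0.2752]), 0.96)]
top hook_tip [(array([0.4684, 0.2855, 0.0878]), 0.42)]
top eye [(array([0.7598, 0.0019, 0.2706]), 0.95)]
```

View pics/a2.png

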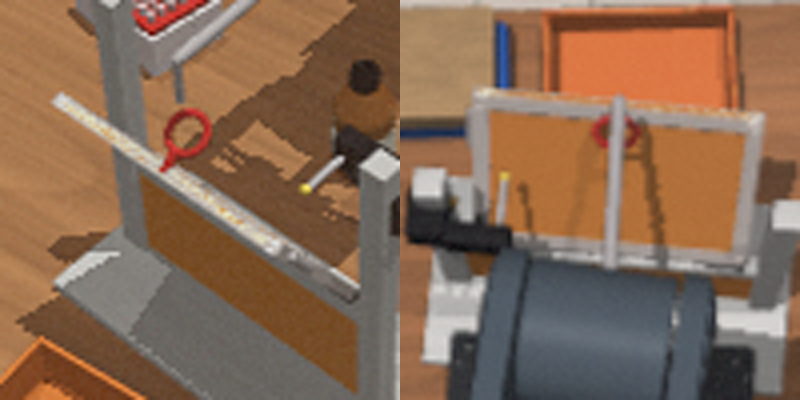

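```bash
python3 - <<'E'
from h import *
from scipy.optimize import least_squares
cs={k:np.array(v) for k,v in camera_info('scene').items()}; ct={k:np.array(v) for k,v in camera_info('top').items()}
s0=np.array([.5377,.0185]); a=np.radians(-4.65); tip=np.array([s0[0]+.22*np.cos(a),s0[1]+.22*np.sin(a),.3045])
fs=lambda P:(proj(cs,P)[0]-[235,200]+.5)*4-.5
ft=lambda P:(proj(ct,P)[0]-[250,90]+.5)*4-.5
print(tip,'scene tip',fs(tip),'top axis',ft(tip+[0,0,.04]),ft(tip+[-.1,.008,.04]), ft(tip+[.004,0,.045]))
# ring fit scene
im=cv2.imread('pics/a2.png'); hsv=cv2.cvtColor(im,cv2.COLOR_BGR2HSV); m=(((hsv[...,0]<6)|(hsv[...,0]>172))&(hsv[...,1]>150)&(hsv[...,2]>90)).astype(np.uint8)
for nm,x0 in(('s',0),('t',400)):
    q=m[:,x0:x0+400].copy(); n,l,st,c=cv2.connectedComponentsWithStats(q)
    for i in range(1,n):
        if st[i,4]>150: print(nm,st[i],c[i])
for th in(.5,.544,.58):
  for y in(0,-.004,-.008):
    W=fr((.7035,.0125,0),-4.6,np.array([eyept(th)])+[0,y,0])[0]; print(th,y,W.round(4),fs(W).round(1),ft(W).round(1))
E
```

```text
[7.56975873e-01 6.64875583e-04 3.04500000e-01] scene tip [177.30895193 101.60153229] top axis [216.24542341 100.86586207] [208.32013589 244.92624537] [216.08464478  92.89511502]
s [134   0  73  35 808] [166.9220297   16.24009901]
s [ 160  108   52   64 1117] [185.53267681 137.68218442]
t [192 118  16  30 246] [199.65447154 132.08130081]
0.5 0 [0.7489 0.0088 0.276 ] [196.7 128.1] [205.1 141.5]
0.5 -0.004 [0.7486 0.0049 0.276 ] [192.3 125.4] [210.7 141.8]
0.5 -0.008 [0.7483 0.0009 0.276 ] [187.9 122.8] [216.3 142.1]
0.544 0 [0.7553 0.0083 0.2739] [190.7 135.7] [205.6 133.7]
0.544 -0.004 [0.755  0.0043 0.2739] [186.3 133. ] [211.2 134. ]
0.544 -0.008 [7.547e-01 4.000e-04 2.739e-01] [181.9 130.3] [216.8 134.3]
0.58 0 [0.7604 0.0079 0.2719] [185.8 142. ] [206.  127.5]
0.58 -0.004 [0.7601 0.0039 0.2719] [181.4 139.3] [211.6 127.8]
0.58 -0.008 [ 7.598e-01 -1.000e-04  2.719e-01] [177.  136.6] [217.2 128.1]
```

{"op": "jog_arm", "data": {"steps": [{"delta_pos": [-2, 2, 0], "turn": 0, "fingers": 0}, {"delta_pos": [-2, 2, -10], "turn": 0, "fingers": 0}, {"delta_pos": [-2, 2, -18], "turn": 0, "fingers": 0}, {"delta_pos": [-2, 2, -24], "turn": 0, "fingers": 0}, {"delta_pos": [-2, 2, -24], "turn": 0, "fingers": 0}, {"delta_pos": [-2, 2, -24], "turn": 0, "fingers": 0}]}}

```text
time_s: 9.98
position: [0.5346, 0.0204, 0.3165]
tcp_rot: [[-0.082, -0.002, 0.997], [-0.997, 0.0, -0.082], [-0.0, -1.0, -0.002]]
force: [0.4, -0.6, -3.1]
opening: 0.248
```

```bash
python3 -c "
from h import *
look('a3')"
```

```text
t 9.9833 [0.5346 0.0204 0.3165] [ 0.35 -0.55 -3.1 ] yaw -4.68
scene hook_tip [(array([ 0.5077, -0.0136, -0.0051]), 0.21)]
scene eye [(array([0.7552, 0.005 , 0.2776]), 0.94)]
top hook_tip []
top eye [(array([7.567e-01, 4.000e-04, 2.698e-01]), 0.74)]
```

View pics/a3.png

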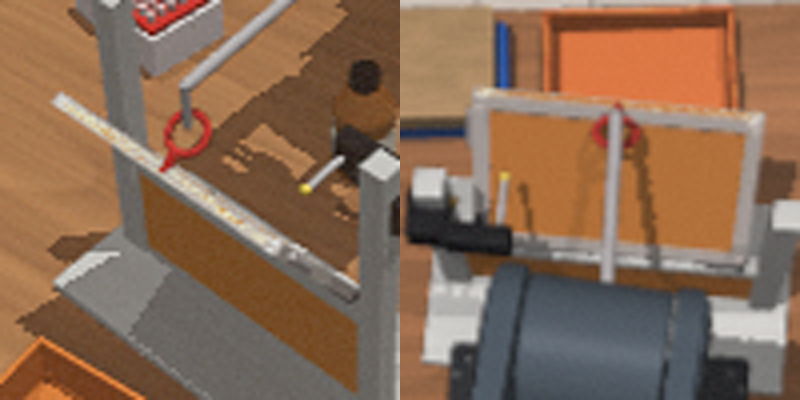

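{"op": "jog_arm", "data": {"steps": [{"delta_pos": [0, 0, -6], "turn": 0, "fingers": 0}, {"delta_pos": [0, 0, -12], "turn": 0, "fingers": 0}, {"delta_pos": [0, 0, -18], "turn": 0, "fingers": 0}, {"delta_pos": [0, 0, -21], "turn": 0, "fingers": 0}, {"delta_pos": [0, 0, -21], "turn": 0, "fingers": 0}, {"delta_pos": [0, 0, -21], "turn": 0, "fingers": 0}]}}

```text
time_s: 10.78
position: [0.5349, 0.0204, 0.2961]
tcp_rot: [[-0.081, -0.001, 0.997], [-0.997, 0.0, -0.081], [-0.0, -1.0, -0.001]]
force: [1.5, 0.9, -2.1]
opening: 0.25
```

```bash
python3 -c "
from h import *
look('a4')"
```

```text
t 10.7833 [0.5349 0.0204 0.2961] [ 1.47  0.88 -2.14] yaw -4.67
scene hook_tip [(array([7.570e-01, 3.000e-04, 2.588e-01]), 0.86)]
scene eye [(array([0.7556, 0.0051, 0.2733]), 0.81), (array([ 0.7534, -0.0008,  0.2571]), 0.55)]
top hook_tip []
top eye [(array([0.7536, 0.0051, 0.2704]), 0.62)]
```

View pics/a4.png

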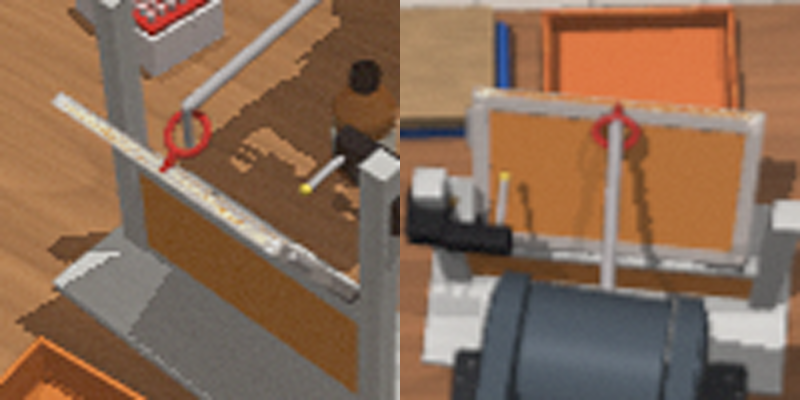

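{"op": "jog_arm", "data": {"steps": [{"delta_pos": [-2, 0.2, 0], "turn": 0, "fingers": 0}, {"delta_pos": [-4, 0.3, 0], "turn": 0, "fingers": 0}, {"delta_pos": [-6, 0.5, 0], "turn": 0, "fingers": 0}, {"delta_pos": [-8, 0.7, 0], "turn": 0, "fingers": 0}, {"delta_pos": [-10, 0.8, 0], "turn": 0, "fingers": 0}, {"delta_pos": [-12, 1, 0], "turn": 0, "fingers": 0}, {"delta_pos": [-14, 1.2, 0], "turn": 0, "fingers": 0}, {"delta_pos": [-16, 1.3, 0], "turn": 0, "fingers": 0}]}}

```text
time_s: 11.75
position: [0.5194, 0.0217, 0.2968]
tcp_rot: [[-0.081, 0.002, 0.997], [-0.997, -0.0, -0.081], [-0.0, -1.0, 0.002]]
force: [0.9, 0.7, -1.6]
opening: 0.246
```

```bash
python3 -c "
from h import *
look('a5')"
```

```text
t 11.75 [0.5194 0.0217 0.2968] [ 0.92  0.69 -1.57] yaw -4.67
scene hook_tip []
scene eye [(array([0.7461, 0.0035, 0.2783]), 0.9)]
top hook_tip [(array([0.7027, 0.0124, 0.131 ]), 0.18)]
top eye [(array([0.7465, 0.0032, 0.2747]), 0.76)]
```

View pics/a5.png

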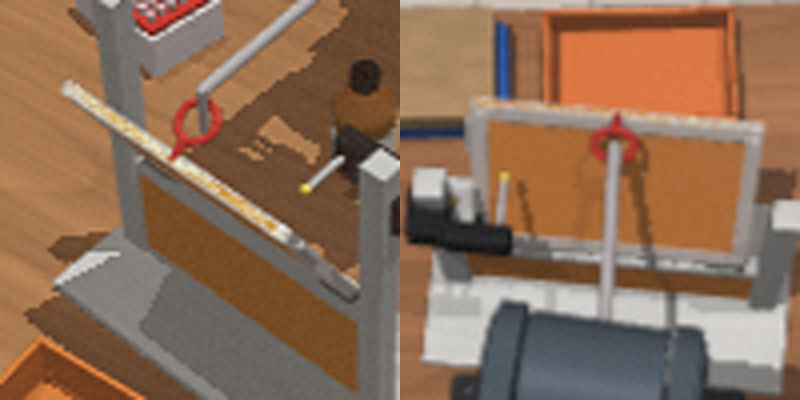

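{"op": "jog_arm", "data": {"steps": [{"delta_pos": [-2, 0.2, 0], "turn": 0, "fingers": 0}, {"delta_pos": [-4, 0.3, 0], "turn": 0, "fingers": 0}, {"delta_pos": [-6, 0.5, 0], "turn": 0, "fingers": 0}, {"delta_pos": [-8, 0.7, 0], "turn": 0, "fingers": 0}, {"delta_pos": [-10, 0.8, 0], "turn": 0, "fingers": 0}, {"delta_pos": [-12, 1, 0], "turn": 0, "fingers": 0}, {"delta_pos": [-14, 1.2, 0], "turn": 0, "fingers": 0}, {"delta_pos": [-16, 1.3, 0], "turn": 0, "fingers": 0}, {"delta_pos": [-18, 1.5, 0], "turn": 0, "fingers": 0}, {"delta_pos": [-20, 1.6, 0], "turn": 0, "fingers": 0}, {"delta_pos": [-22, 1.8, 0], "turn": 0, "fingers": 0}, {"delta_pos": [-24, 2, 0], "turn": 0, "fingers": 0}]}}

```text
time_s: 13.05
position: [0.4947, 0.0237, 0.2965]
tcp_rot: [[-0.081, -0.0, 0.997], [-0.997, 0.0, -0.081], [-0.0, -1.0, -0.0]]
force: [0.6, -0.2, -2.7]
opening: 0.249
```

```bash
python3 -c "
from h import *
look('a6')"
```

```text
t 13.05 [0.4947 0.0237 0.2965] [ 0.62 -0.21 -2.68] yaw -4.67
scene hook_tip [(array([0.7175, 0.0016, 0.2574]), 0.75)]
scene eye [(array([0.7196, 0.0058, 0.2856]), 0.56)]
top hook_tip [(array([ 0.5574,  0.4236, -0.0037]), 0.37)]
top eye []
```

View pics/a6.png

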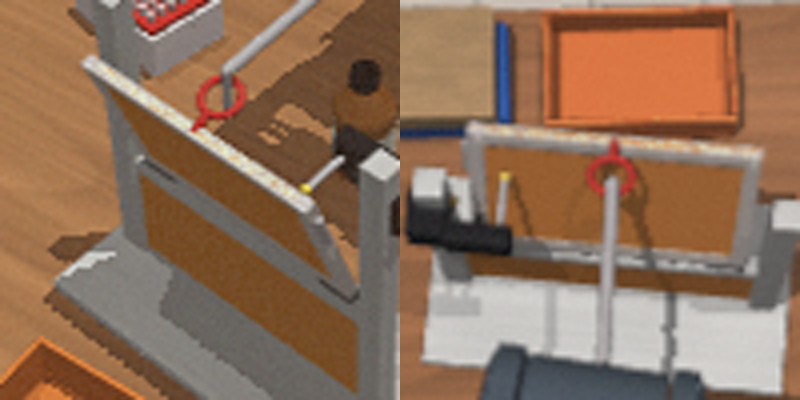

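{"op": "jog_arm", "data": {"steps": [{"delta_pos": [-1.5, 0.1, 0], "turn": 0, "fingers": 0}, {"delta_pos": [-3, 0.2, 0], "turn": 0, "fingers": 0}, {"delta_pos": [-4.5, 0.4, 0], "turn": 0, "fingers": 0}, {"delta_pos": [-6, 0.5, 0], "turn": 0, "fingers": 0}, {"delta_pos": [-7.5, 0.6, 0], "turn": 0, "fingers": 0}, {"delta_pos": [-9, 0.7, 0], "turn": 0, "fingers": 0}, {"delta_pos": [-10.5, 0.9, 0], "turn": 0, "fingers": 0}, {"delta_pos": [-12, 1, 0], "turn": 0, "fingers": 0}]}}

```text
time_s: 14.02
position: [0.4828, 0.0247, 0.2965]
tcp_rot: [[-0.081, -0.0, 0.997], [-0.997, 0.0, -0.081], [-0.0, -1.0, -0.0]]
force: [1.3, -0.3, -2.3]
opening: 0.254
```

{"op": "jog_arm", "data": {"steps": [{"delta_pos": [-1, 0.1, 0], "turn": 0, "fingers": 0}, {"delta_pos": [-2, 0.2, 0], "turn": 0, "fingers": 0}, {"delta_pos": [-3, 0.3, 0], "turn": 0, "fingers": 0}, {"delta_pos": [-4, 0.3, 0], "turn": 0, "fingers": 0}]}}

```text
time_s: 14.35
position: [0.4797, 0.0249, 0.2967]
tcp_rot: [[-0.081, 0.002, 0.997], [-0.997, -0.0, -0.081], [-0.0, -1.0, 0.002]]
force: [2.9, 0.6, -2.2]
opening: 0.248
```

{"op": "jog_arm", "data": {"steps": [{"delta_pos": [-1, 0.1, 0], "turn": 0, "fingers": 0}, {"delta_pos": [-2, 0.2, 0], "turn": 0, "fingers": 0}, {"delta_pos": [-3, 0.3, 0], "turn": 0, "fingers": 0}]}}

```text
time_s: 14.6
position: [0.4762, 0.0253, 0.2966]
tcp_rot: [[-0.081, 0.001, 0.997], [-0.997, 0.0, -0.081], [-0.0, -1.0, 0.001]]
force: [2.8, 0.5, -2.2]
opening: 0.249
```

{"op": "jog_arm", "data": {"steps": [{"delta_pos": [-1, 0.1, 0], "turn": 0, "fingers": 0}, {"delta_pos": [-2, 0.2, 0], "turn": 0, "fingers": 0}, {"delta_pos": [-3, 0.3, 0], "turn": 0, "fingers": 0}]}}

```text
time_s: 14.85
position: [0.473, 0.0256, 0.2965]
tcp_rot: [[-0.081, 0.0, 0.997], [-0.997, 0.0, -0.081], [-0.0, -1.0, 0.0]]
force: [3.7, 0.6, -3.6]
opening: 0.253
```

{"op": "jog_arm", "data": {"steps": [{"delta_pos": [-1, 0.1, -0.2], "turn": 0, "fingers": 0}, {"delta_pos": [-2, 0.2, -0.4], "turn": 0, "fingers": 0}, {"delta_pos": [-3, 0.3, -0.6], "turn": 0, "fingers": 0}]}}

```text
time_s: 15.1
position: [0.47, 0.0259, 0.2959]
tcp_rot: [[-0.081, 0.0, 0.997], [-0.997, 0.0, -0.081], [-0.0, -1.0, 0.0]]
force: [3.7, 0.8, -3.9]
opening: 0.249
```

{"op": "jog_arm", "data": {"steps": [{"delta_pos": [-1, 0.1, -0.2], "turn": 0, "fingers": 0}, {"delta_pos": [-2, 0.2, -0.4], "turn": 0, "fingers": 0}]}}

```text
time_s: 15.27
position: [0.468, 0.0261, 0.2955]
tcp_rot: [[-0.081, 0.0, 0.997], [-0.997, 0.0, -0.081], [-0.0, -1.0, 0.0]]
force: [2.7, 1.3, -3.5]
opening: 0.251
```

{"op": "jog_arm", "data": {"steps": [{"delta_pos": [-1, 0.1, -0.2], "turn": 0, "fingers": 0}, {"delta_pos": [-2, 0.2, -0.4], "turn": 0, "fingers": 0}]}}

```text
time_s: 15.43
position: [0.466, 0.0263, 0.2951]
tcp_rot: [[-0.081, 0.0, 0.997], [-0.997, 0.0, -0.081], [-0.0, -1.0, 0.0]]
force: [3.5, 0.8, -3.6]
opening: 0.253
```

{"op": "jog_arm", "data": {"steps": [{"delta_pos": [-1, 0.1, -0.2], "turn": 0, "fingers": 0}, {"delta_pos": [-2, 0.2, -0.4], "turn": 0, "fingers": 0}]}}

```text
time_s: 15.6
position: [0.464, 0.0265, 0.2947]
tcp_rot: [[-0.081, 0.0, 0.997], [-0.997, -0.0, -0.081], [-0.0, -1.0, 0.0]]
force: [4.1, 1.0, -2.9]
opening: 0.245
```

{"op": "jog_arm", "data": {"steps": [{"delta_pos": [-1, 0.1, -0.2], "turn": 0, "fingers": 0}, {"delta_pos": [-2, 0.2, -0.4], "turn": 0, "fingers": 0}]}}

```text
time_s: 15.77
position: [0.462, 0.0267, 0.2943]
tcp_rot: [[-0.081, 0.0, 0.997], [-0.997, -0.0, -0.081], [0.0, -1.0, 0.0]]
force: [3.4, -0.2, -3.7]
opening: 0.247
```

```bash
python3 -c "
from h import *
look('a7')"
```

```text
t 15.7667 [0.462  0.0267 0.2943] [ 3.36 -0.21 -3.75] yaw -4.67
scene hook_tip [(array([ 6.368e-01, -4.451e-01,  3.000e-04]), 0.6)]
scene eye [(array([0.6896, 0.0124, 0.2833]), 0.58)]
top hook_tip [(array([5.555e-01, 4.258e-01, 3.000e-04]), 0.4)]
top eye [(array([0.6884, 0.0094, 0.2764]), 0.56), (array([0.4708, 0.2892, 0.0852]), 0.32)]
```

View pics/a7.png

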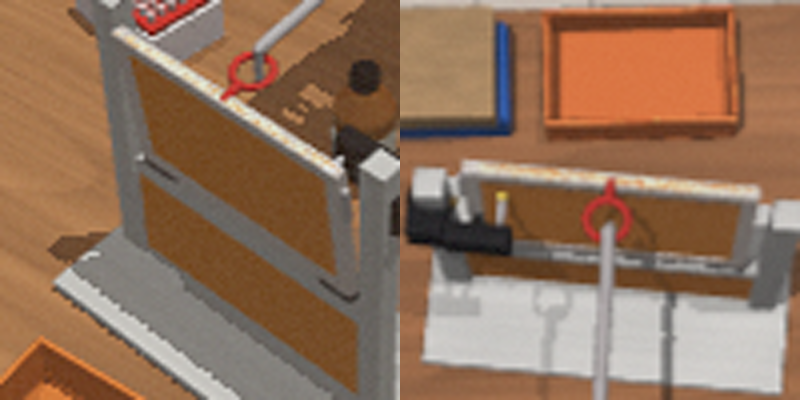

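{"op": "jog_arm", "data": {"steps": [{"delta_pos": [-1, 0.1, -0.3], "turn": 0, "fingers": 0}, {"delta_pos": [-2, 0.2, -0.6], "turn": 0, "fingers": 0}]}}

```text
time_s: 16.23
position: [0.4603, 0.0268, 0.2938]
tcp_rot: [[-0.081, 0.001, 0.997], [-0.997, -0.0, -0.081], [0.0, -1.0, 0.001]]
force: [3.3, 2.3, -3.1]
opening: 0.249
```

{"op": "jog_arm", "data": {"steps": [{"delta_pos": [-1, 0.1, -0.3], "turn": 0, "fingers": 0}, {"delta_pos": [-2, 0.2, -0.6], "turn": 0, "fingers": 0}]}}

```text
time_s: 16.4
position: [0.4581, 0.0271, 0.2932]
tcp_rot: [[-0.081, 0.0, 0.997], [-0.997, -0.0, -0.081], [0.0, -1.0, 0.0]]
force: [3.0, -0.2, -2.9]
opening: 0.246
```

{"op": "jog_arm", "data": {"steps": [{"delta_pos": [-1, 0.1, -0.3], "turn": 0, "fingers": 0}, {"delta_pos": [-2, 0.2, -0.6], "turn": 0, "fingers": 0}]}}

```text
time_s: 16.57
position: [0.4561, 0.0273, 0.2926]
tcp_rot: [[-0.081, 0.0, 0.997], [-0.997, -0.0, -0.081], [-0.0, -1.0, 0.0]]
force: [4.1, 0.8, -2.5]
opening: 0.254
```

{"op": "jog_arm", "data": {"steps": [{"delta_pos": [-1, 0.1, -0.3], "turn": 0, "fingers": 0}, {"delta_pos": [-2, 0.2, -0.6], "turn": 0, "fingers": 0}]}}

```text
time_s: 16.73
position: [0.454, 0.0275, 0.2919]
tcp_rot: [[-0.081, 0.0, 0.997], [-0.997, -0.0, -0.081], [0.0, -1.0, 0.0]]
force: [3.1, 0.2, -2.3]
opening: 0.25
```

{"op": "jog_arm", "data": {"steps": [{"delta_pos": [-1, 0.1, -0.3], "turn": 0, "fingers": 0}, {"delta_pos": [-2, 0.2, -0.6], "turn": 0, "fingers": 0}]}}

```text
time_s: 16.9
position: [0.452, 0.0277, 0.2913]
tcp_rot: [[-0.081, 0.0, 0.997], [-0.997, 0.0, -0.081], [-0.0, -1.0, 0.0]]
force: [3.3, 1.1, -1.7]
opening: 0.252
```

{"op": "jog_arm", "data": {"steps": [{"delta_pos": [-1, 0.1, -0.3], "turn": 0, "fingers": 0}]}}

```text
time_s: 16.98
position: [0.4511, 0.0278, 0.2911]
tcp_rot: [[-0.081, 0.001, 0.997], [-0.997, -0.0, -0.081], [0.0, -1.0, 0.001]]
force: [4.3, 1.0, -2.7]
opening: 0.251
```

{"op": "jog_arm", "data": {"steps": [{"delta_pos": [-1, 0.1, -0.3], "turn": 0, "fingers": 0}]}}

```text
time_s: 17.07
position: [0.4507, 0.0278, 0.2909]
tcp_rot: [[-0.081, 0.002, 0.997], [-0.997, -0.0, -0.081], [0.0, -1.0, 0.002]]
force: [5.7, 0.7, -3.1]
opening: 0.25
```

{"op": "jog_arm", "data": {"steps": [{"delta_pos": [-0.5, 0, -0.1], "turn": 0, "fingers": 0}, {"delta_pos": [-1, 0.1, -0.2], "turn": 0, "fingers": 0}]}}

```text
time_s: 17.23
position: [0.4504, 0.0277, 0.2909]
tcp_rot: [[-0.082, 0.004, 0.997], [-0.997, -0.0, -0.082], [0.0, -1.0, 0.004]]
force: [6.3, 0.6, -2.4]
opening: 0.251
```

{"op": "jog_arm", "data": {"steps": [{"delta_pos": [-0.5, 0, -0.1], "turn": 0, "fingers": 0}, {"delta_pos": [-1, 0.1, -0.2], "turn": 0, "fingers": 0}]}}

```text
time_s: 17.4
position: [0.45, 0.0278, 0.2909]
tcp_rot: [[-0.082, 0.005, 0.997], [-0.997, -0.001, -0.082], [0.0, -1.0, 0.005]]
force: [7.2, 0.3, -2.8]
opening: 0.252
```

{"op": "jog_arm", "data": {"steps": [{"delta_pos": [-0.5, 0, -0.1], "turn": 0, "fingers": 0}, {"delta_pos": [-1, 0.1, -0.2], "turn": 0, "fingers": 0}]}}

```text
time_s: 17.57
position: [0.4498, 0.0277, 0.2909]
tcp_rot: [[-0.082, 0.007, 0.997], [-0.997, -0.001, -0.082], [0.0, -1.0, 0.007]]
force: [8.1, 0.3, -3.3]
opening: 0.25
```

{"op": "jog_arm", "data": {"steps": [{"delta_pos": [-0.5, 0, -0.1], "turn": 0, "fingers": 0}, {"delta_pos": [-1, 0.1, -0.2], "turn": 0, "fingers": 0}]}}

```text
time_s: 17.73
position: [0.4493, 0.0277, 0.2909]
tcp_rot: [[-0.082, 0.008, 0.997], [-0.997, -0.001, -0.082], [0.0, -1.0, 0.008]]
force: [9.7, 0.9, -3.9]
opening: 0.248
```

```bash
python3 -c "
from h import *
look('a8')"
```

```text
t 17.7333 [0.4493 0.0277 0.2909] [ 9.69  0.93 -3.91] yaw -4.68
scene hook_tip [(array([0.6692, 0.008 , 0.2514]), 0.64)]
scene eye [(array([0.6765, 0.0116, 0.2859]), 0.74)]
top hook_tip []
top eye [(array([0.6806, 0.01  , 0.276 ]), 0.63)]
```

View pics/a8.png

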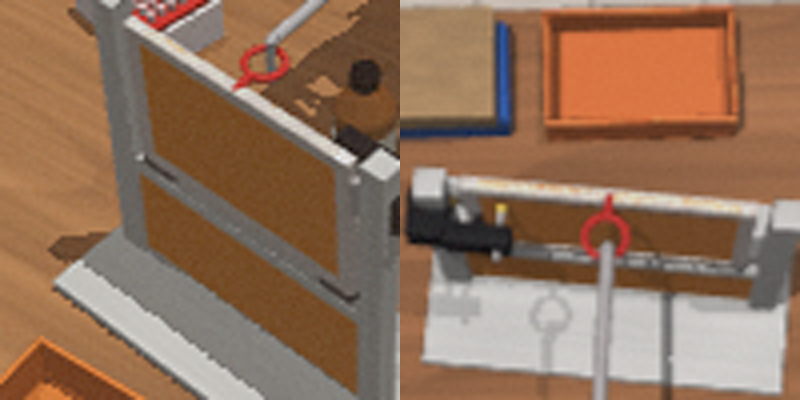

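{"op": "jog_arm", "data": {"steps": [{"delta_pos": [-0.4, 0, -0.1], "turn": 0, "fingers": 0}, {"delta_pos": [-0.8, 0.1, -0.1], "turn": 0, "fingers": 0}]}}

```text
time_s: 18.2
position: [0.4489, 0.0278, 0.2908]
tcp_rot: [[-0.082, 0.009, 0.997], [-0.997, -0.001, -0.082], [0.0, -1.0, 0.009]]
force: [9.9, 0.5, -4.5]
opening: 0.25
```

{"op": "jog_arm", "data": {"steps": [{"delta_pos": [-0.4, 0, 0], "turn": 0, "fingers": 0}, {"delta_pos": [-0.8, 0.1, -0.1], "turn": 0, "fingers": 0}]}}

```text
time_s: 18.37
position: [0.4487, 0.0278, 0.2909]
tcp_rot: [[-0.082, 0.01, 0.997], [-0.997, -0.001, -0.082], [0.0, -1.0, 0.01]]
force: [10.8, 1.0, -3.4]
opening: 0.25
```

{"op": "jog_arm", "data": {"steps": [{"delta_pos": [-0.4, 0, 0], "turn": 0, "fingers": 0}, {"delta_pos": [-0.8, 0.1, -0.1], "turn": 0, "fingers": 0}]}}

```text
time_s: 18.53
position: [0.4485, 0.0278, 0.291]
tcp_rot: [[-0.082, 0.012, 0.997], [-0.997, -0.001, -0.082], [0.0, -1.0, 0.012]]
force: [13.1, 0.2, -4.3]
opening: 0.248
```

{"op": "jog_arm", "data": {"steps": [{"delta_pos": [-0.4, 0, 0], "turn": 0, "fingers": 0}, {"delta_pos": [-0.8, 0.1, -0.1], "turn": 0, "fingers": 0}]}}

```text
time_s: 18.7
position: [0.4484, 0.0278, 0.2911]
tcp_rot: [[-0.082, 0.013, 0.997], [-0.997, -0.002, -0.082], [0.001, -1.0, 0.014]]
force: [13.0, 0.1, -4.6]
opening: 0.249
```

{"op": "jog_arm", "data": {"steps": [{"delta_pos": [-0.3, 0, 0], "turn": 0, "fingers": 0}, {"delta_pos": [-0.6, 0.1, -0.1], "turn": 0, "fingers": 0}]}}

```text
time_s: 18.87
position: [0.4483, 0.0278, 0.2911]
tcp_rot: [[-0.082, 0.015, 0.997], [-0.997, -0.002, -0.082], [0.001, -1.0, 0.015]]
force: [14.2, -0.7, -4.4]
opening: 0.25
```

```bash
python3 -c "
from h import *
s=read_state();print(s['force'],s['moment'],s['position'],s['opening'])
look('a9')"
```

```text
[14.15698911 -0.7314782  -4.37722875] [ 0.07325184 -2.06895613  0.27333907] [0.44829346 0.02775629 0.29111354] 0.2496078335311267
t 18.8667 [0.4483 0.0278 0.2911] [14.16 -0.73 -4.38] yaw -4.7
scene hook_tip [(array([0.671 , 0.0073, 0.2511]), 0.82)]
scene eye [(array([0.6765, 0.0102, 0.2863]), 0.91), (array([0.6709, 0.0109, 0.2527]), 0.54)]
top hook_tip [(array([0.4525, 0.0293, 0.2896]), 0.52)]
top eye [(array([0.6758, 0.0117, 0.2773]), 0.8)]
```

View pics/a9.png

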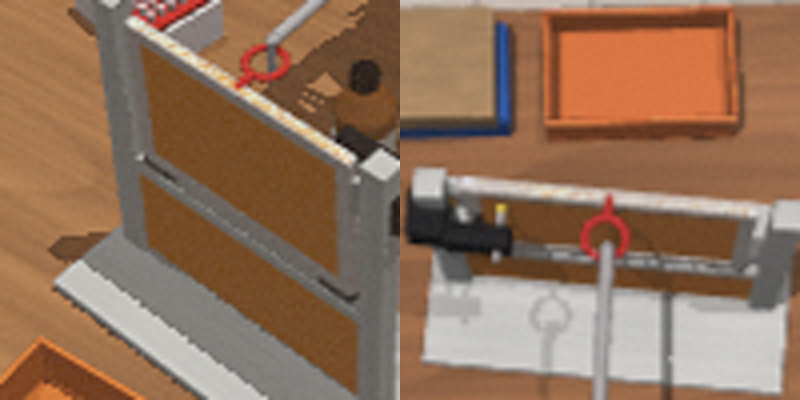

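{"op": "jog_arm", "data": {"steps": [{"delta_pos": [-0.3, 0, 0], "turn": 0, "fingers": 0}]}}

```text
time_s: 19.25
position: [0.4482, 0.0278, 0.2912]
tcp_rot: [[-0.082, 0.015, 0.997], [-0.997, -0.002, -0.082], [0.001, -1.0, 0.015]]
force: [15.0, -0.1, -4.2]
opening: 0.247
```

{"op": "jog_arm", "data": {"steps": [{"delta_pos": [-0.3, 0, 0], "turn": 0, "fingers": 0}]}}

```text
time_s: 19.33
position: [0.4482, 0.0277, 0.2912]
tcp_rot: [[-0.082, 0.016, 0.997], [-0.997, -0.002, -0.082], [0.001, -1.0, 0.016]]
force: [15.8, 0.4, -4.1]
opening: 0.249
```

{"op": "jog_arm", "data": {"steps": [{"delta_pos": [0, 0, 0], "turn": 0, "fingers": 0}]}}

```text
time_s: 19.42
position: [0.4481, 0.0277, 0.2912]
tcp_rot: [[-0.082, 0.016, 0.997], [-0.997, -0.002, -0.082], [0.001, -1.0, 0.016]]
force: [14.7, 0.7, -4.9]
opening: 0.252
```

{"op": "jog_arm", "data": {"steps": [{"delta_pos": [2, -0.2, 0], "turn": 0, "fingers": 0}, {"delta_pos": [4, -0.3, 0], "turn": 0, "fingers": 0}, {"delta_pos": [6, -0.5, 0], "turn": 0, "fingers": 0}, {"delta_pos": [8, -0.7, 0], "turn": 0, "fingers": 0}]}}

```text
time_s: 19.75
position: [0.4499, 0.028, 0.2896]
tcp_rot: [[-0.082, 0.0, 0.997], [-0.997, -0.0, -0.082], [0.0, -1.0, 0.0]]
force: [1.0, 1.4, -1.9]
opening: 0.246
```

{"op": "jog_arm", "data": {"steps": [{"delta_pos": [2, -0.2, 0], "turn": 0, "fingers": 0}, {"delta_pos": [4, -0.3, 0], "turn": 0, "fingers": 0}, {"delta_pos": [6, -0.5, 0], "turn": 0, "fingers": 0}]}}

```text
time_s: 20.0
position: [0.4546, 0.0277, 0.289]
tcp_rot: [[-0.082, -0.003, 0.997], [-0.997, 0.0, -0.082], [0.0, -1.0, -0.003]]
force: [2.1, -0.2, -3.0]
opening: 0.248
```

```bash
python3 -c "
from h import *
look('b1')
a=cv2.imread('pics/a9.png');b=cv2.imread('pics/b1.png');cv2.imwrite('pics/b1c.png',np.vstack([a,b])[:, :])"
```

```text
t 20.0 [0.4546 0.0277 0.289 ] [ 2.13 -0.22 -2.97] yaw -4.68
scene hook_tip [(array([0.6755, 0.0084, 0.2491]), 0.86)]
scene eye [(array([0.6827, 0.0125, 0.2839]), 0.65)]
top hook_tip []
top eye [(array([0.6825, 0.0137, 0.2786]), 0.64), (array([0.4588, 0.0309, 0.2919]), 0.45)]
```

View pics/b1.png

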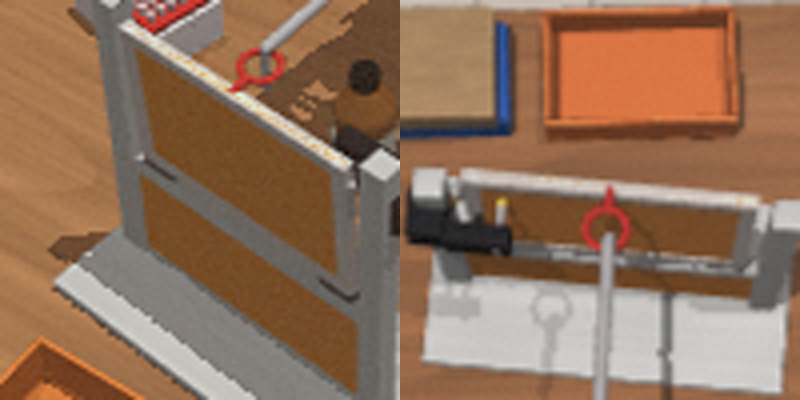

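The flap followed the hook back (ring from about (266,62) to (260,67) px), so it hasn't latched: that force was the catch, which is near the stiff end of its range. I'll pull again while lowering slightly to offset the wrist's tilt under load.

{"op": "jog_arm", "data": {"steps": [{"delta_pos": [-1, 0.1, 0], "turn": 0, "fingers": 0}, {"delta_pos": [-2, 0.2, -0.4], "turn": 0, "fingers": 0}, {"delta_pos": [-3, 0.3, -0.8], "turn": 0, "fingers": 0}, {"delta_pos": [-4, 0.4, -1.2], "turn": 0, "fingers": 0}, {"delta_pos": [-5, 0.5, -1.6], "turn": 0, "fingers": 0}, {"delta_pos": [-6, 0.5, -2], "turn": 0, "fingers": 0}]}}

```text
time_s: 20.8
position: [0.4507, 0.0279, 0.2877]
tcp_rot: [[-0.081, 0.003, 0.997], [-0.997, -0.0, -0.081], [0.0, -1.0, 0.003]]
force: [6.2, -1.0, -3.1]
opening: 0.25
```

{"op": "jog_arm", "data": {"steps": [{"delta_pos": [-0.8, 0.1, -0.4], "turn": 0, "fingers": 0}, {"delta_pos": [-1.6, 0.2, -0.8], "turn": 0, "fingers": 0}, {"delta_pos": [-2.4, 0.2, -1.2], "turn": 0, "fingers": 0}]}}

```text
time_s: 21.05
position: [0.4498, 0.0279, 0.287]
tcp_rot: [[-0.082, 0.007, 0.997], [-0.997, -0.001, -0.082], [0.0, -1.0, 0.007]]
force: [7.9, -0.6, -3.7]
opening: 0.25
```

{"op": "jog_arm", "data": {"steps": [{"delta_pos": [-0.8, 0.1, -0.4], "turn": 0, "fingers": 0}, {"delta_pos": [-1.6, 0.2, -0.8], "turn": 0, "fingers": 0}]}}

```text
time_s: 21.22
position: [0.4495, 0.0279, 0.2866]
tcp_rot: [[-0.082, 0.01, 0.997], [-0.997, -0.001, -0.082], [0.0, -1.0, 0.01]]
force: [10.0, -0.6, -3.6]
opening: 0.244
```

{"op": "jog_arm", "data": {"steps": [{"delta_pos": [-0.6, 0.1, -1], "turn": 0, "fingers": 0}, {"delta_pos": [-1.2, 0.1, -2], "turn": 0, "fingers": 0}]}}

```text
time_s: 21.38
position: [0.4493, 0.0278, 0.285]
tcp_rot: [[-0.082, 0.012, 0.997], [-0.997, -0.002, -0.082], [0.001, -1.0, 0.012]]
force: [11.1, -1.3, -2.6]
opening: 0.251
```

{"op": "jog_arm", "data": {"steps": [{"delta_pos": [-0.6, 0.1, -0.7], "turn": 0, "fingers": 0}, {"delta_pos": [-1.2, 0.1, -1.4], "turn": 0, "fingers": 0}]}}

```text
time_s: 21.55
position: [0.4484, 0.0279, 0.2837]
tcp_rot: [[-0.082, 0.013, 0.997], [-0.997, -0.002, -0.082], [0.001, -1.0, 0.013]]
force: [10.6, -0.1, -2.2]
opening: 0.255
```

{"op": "jog_arm", "data": {"steps": [{"delta_pos": [-0.5, 0, -0.5], "turn": 0, "fingers": 0}, {"delta_pos": [-1, 0.1, -1], "turn": 0, "fingers": 0}]}}

```text
time_s: 21.72
position: [0.4482, 0.0278, 0.2831]
tcp_rot: [[-0.082, 0.015, 0.997], [-0.997, -0.002, -0.082], [0.001, -1.0, 0.015]]
force: [10.9, -1.0, -1.7]
opening: 0.244
```

{"op": "jog_arm", "data": {"steps": [{"delta_pos": [-0.5, 0, -0.1], "turn": 0, "fingers": 0}, {"delta_pos": [-1, 0.1, -0.2], "turn": 0, "fingers": 0}]}}

```text
time_s: 21.88
position: [0.448, 0.0278, 0.2831]
tcp_rot: [[-0.082, 0.017, 0.997], [-0.997, -0.002, -0.082], [0.001, -1.0, 0.017]]
force: [13.3, -0.4, -2.0]
opening: 0.253
```

{"op": "jog_arm", "data": {"steps": [{"delta_pos": [-0.5, 0, -0.1], "turn": 0, "fingers": 0}, {"delta_pos": [-1, 0.1, -0.2], "turn": 0, "fingers": 0}]}}

```text
time_s: 22.05
position: [0.4448, 0.0283, 0.2823]
tcp_rot: [[-0.082, 0.011, 0.997], [-0.997, -0.001, -0.082], [0.001, -1.0, 0.011]]
force: [7.4, -0.2, -1.7]
opening: 0.247
```

The catch gave. Holding to see whether the pull drops.

{"op": "jog_arm", "data": {"steps": [{"delta_pos": [0, 0, 0], "turn": 0, "fingers": 0}]}}

```text
time_s: 22.13
position: [0.4433, 0.0285, 0.2819]
tcp_rot: [[-0.081, 0.008, 0.997], [-0.997, -0.001, -0.081], [0.0, -1.0, 0.008]]
force: [6.1, 0.7, -1.1]
opening: 0.25
```

{"op": "jog_arm", "data": {"steps": [{"delta_pos": [0, 0, 0], "turn": 0, "fingers": 0}]}}

```text
time_s: 22.22
position: [0.4428, 0.0286, 0.2817]
tcp_rot: [[-0.081, 0.007, 0.997], [-0.997, -0.001, -0.081], [0.0, -1.0, 0.007]]
force: [6.4, 0.4, -1.9]
opening: 0.247
```

{"op": "jog_arm", "data": {"steps": [{"delta_pos": [-0.5, 0, -0.1], "turn": 0, "fingers": 0}, {"delta_pos": [-1, 0.1, -0.3], "turn": 0, "fingers": 0}]}}

```text
time_s: 22.38
position: [0.4406, 0.0289, 0.2811]
tcp_rot: [[-0.081, 0.004, 0.997], [-0.997, -0.001, -0.081], [0.0, -1.0, 0.004]]
force: [3.5, 0.7, -1.5]
opening: 0.244
```

{"op": "jog_arm", "data": {"steps": [{"delta_pos": [-0.5, 0, -0.1], "turn": 0, "fingers": 0}, {"delta_pos": [-1, 0.1, -0.3], "turn": 0, "fingers": 0}]}}

```text
time_s: 22.55
position: [0.4385, 0.0292, 0.2802]
tcp_rot: [[-0.081, 0.001, 0.997], [-0.997, -0.0, -0.081], [0.0, -1.0, 0.001]]
force: [4.7, 0.2, -1.6]
opening: 0.25
```

{"op": "jog_arm", "data": {"steps": [{"delta_pos": [-0.5, 0, -0.1], "turn": 0, "fingers": 0}]}}

```text
time_s: 22.63
position: [0.4384, 0.0291, 0.2802]
tcp_rot: [[-0.081, 0.002, 0.997], [-0.997, -0.0, -0.081], [0.0, -1.0, 0.002]]
force: [5.4, 0.1, -1.9]
opening: 0.249
```

{"op": "jog_arm", "data": {"steps": [{"delta_pos": [-0.5, 0, -0.1], "turn": 0, "fingers": 0}, {"delta_pos": [-0.5, 0, -0.1], "turn": 0, "fingers": 0}]}}

```text
time_s: 22.8
position: [0.4383, 0.029, 0.2802]
tcp_rot: [[-0.081, 0.003, 0.997], [-0.997, -0.0, -0.081], [0.0, -1.0, 0.003]]
force: [5.3, 0.5, -1.2]
opening: 0.244
```

{"op": "jog_arm", "data": {"steps": [{"delta_pos": [-0.5, 0, 0], "turn": 0, "fingers": 0}, {"delta_pos": [-1, 0, 0], "turn": 0, "fingers": 0}]}}

```text
time_s: 22.97
position: [0.4381, 0.0289, 0.2804]
tcp_rot: [[-0.081, 0.005, 0.997], [-0.997, -0.001, -0.081], [0.0, -1.0, 0.005]]
force: [7.1, -0.6, -2.0]
opening: 0.253
```

```bash
python3 -c "
from h import *
look('c1')"
```

```text
t 22.9667 [0.4381 0.0289 0.2804] [ 7.06 -0.58 -2.03] yaw -4.67
scene hook_tip [(array([0.6602, 0.0099, 0.246 ]), 0.79)]
scene eye [(array([0.6667, 0.0134, 0.2817]), 0.61)]
top hook_tip [(array([0.6667, 0.0127, 0.2747]), 0.62)]
top eye [(array([0.663 , 0.0119, 0.2758]), 0.88)]
```

{"op": "jog_arm", "data": {"steps": [{"delta_pos": [2, -0.2, 0], "turn": 0, "fingers": 0}, {"delta_pos": [4, -0.3, 0], "turn": 0, "fingers": 0}, {"delta_pos": [6, -0.5, 0], "turn": 0, "fingers": 0}, {"delta_pos": [8, -0.7, 1], "turn": 0, "fingers": 0}, {"delta_pos": [10, -0.8, 2], "turn": 0, "fingers": 0}, {"delta_pos": [10, -0.8, 2], "turn": 0, "fingers": 0}, {"delta_pos": [10, -0.8, 2], "turn": 0, "fingers": 0}]}}

```text
time_s: 23.85
position: [0.4457, 0.0284, 0.2815]
tcp_rot: [[-0.081, -0.002, 0.997], [-0.997, 0.0, -0.081], [-0.0, -1.0, -0.002]]
force: [0.1, -0.2, -2.4]
opening: 0.251
```

```bash
python3 -c "
from h import *
look('c2')
a=cv2.imread('pics/c1.png');b=cv2.imread('pics/c2.png');cv2.imwrite('pics/c12.png',cv2.resize(np.vstack([a,b]),(600,600)))"
```

```text
t 23.85 [0.4457 0.0284 0.2815] [ 0.11 -0.2  -2.44] yaw -4.67
scene hook_tip [(array([0.6668, 0.0089, 0.2456]), 0.74)]
scene eye [(array([0.668, 0.013, 0.282]), 0.87)]
top hook_tip []
top eye [(array([0.6648, 0.0137, 0.2752]), 0.93)]
```

View pics/c12.png

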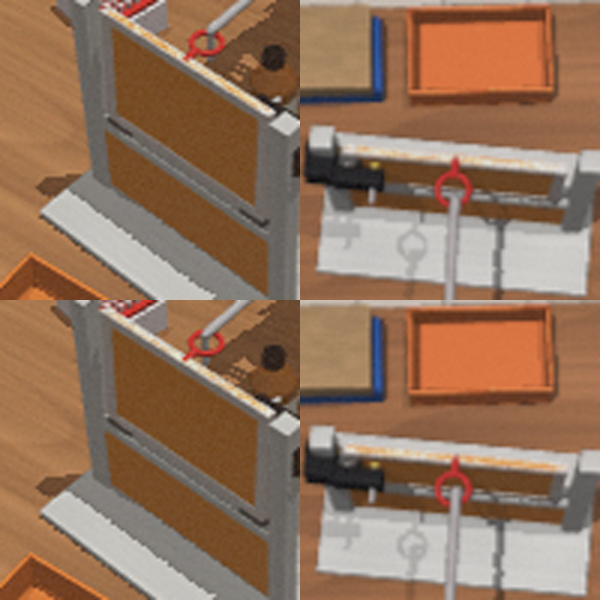

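The flap is latched: the ring stayed put (about (205,43) px in both rows) while the hook backed off 7.6 mm with ~0 N. Lifting out.

{"op": "jog_arm", "data": {"steps": [{"delta_pos": [0, 0, 5], "turn": 0, "fingers": 0}, {"delta_pos": [0, 0, 10], "turn": 0, "fingers": 0}, {"delta_pos": [0, 0, 16], "turn": 0, "fingers": 0}, {"delta_pos": [0, 0, 22], "turn": 0, "fingers": 0}, {"delta_pos": [0, 0, 30], "turn": 0, "fingers": 0}, {"delta_pos": [0, 0, 40], "turn": 0, "fingers": 0}, {"delta_pos": [0, 0, 60], "turn": 0, "fingers": 0}, {"delta_pos": [0, 0, 80], "turn": 0, "fingers": 0}, {"delta_pos": [0, 0, 100], "turn": 0, "fingers": 0}, {"delta_pos": [0, 0, 100], "turn": 0, "fingers": 0}, {"delta_pos": [0, 0, 100], "turn": 0, "fingers": 0}]}}

```text
time_s: 25.07
position: [0.4467, 0.0283, 0.3829]
tcp_rot: [[-0.081, 0.003, 0.997], [-0.997, -0.001, -0.081], [0.0, -1.0, 0.003]]
force: [-0.9, 0.6, -4.5]
opening: 0.25
```

```bash
python3 -c "
from h import *
look('c3')"
```

```text
t 25.0667 [0.4467 0.0283 0.3829] [-0.93  0.57 -4.55] yaw -4.67
scene hook_tip [(array([0.6661, 0.0118, 0.3466]), 0.77)]
scene eye [(array([0.6681, 0.0147, 0.282 ]), 0.62), (array([ 0.4696,  0.2831, -0.0024]), 0.43)]
top hook_tip []
top eye [(array([0.6673, 0.0126, 0.2746]), 0.6)]
```

View pics/c3.png

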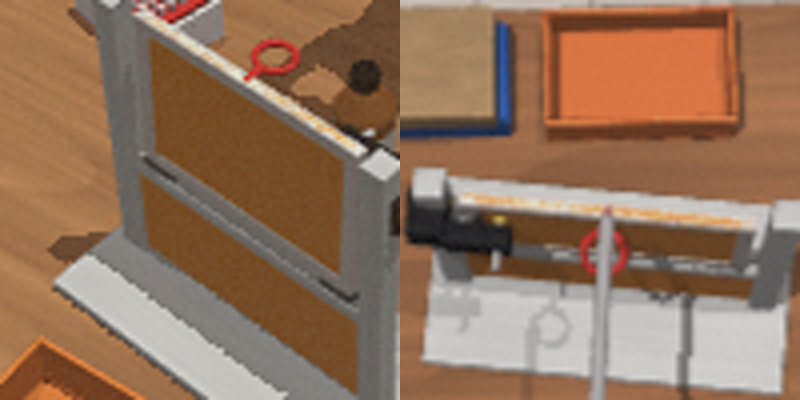

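{"op": "jog_arm", "data": {"steps": [{"delta_pos": [2, 25, 0], "turn": 0, "fingers": 0}, {"delta_pos": [5, 60, 0], "turn": 1, "fingers": 0}, {"delta_pos": [9, 100, 0], "turn": 2, "fingers": 0}, {"delta_pos": [13, 140, 0], "turn": 3, "fingers": 0}, {"delta_pos": [17, 180, 0], "turn": 4, "fingers": 0}, {"delta_pos": [20, 215, 0], "turn": 5, "fingers": 0}, {"delta_pos": [22, 245, 0], "turn": 5, "fingers": 0}, {"delta_pos": [23, 258, 0], "turn": 5, "fingers": 0}, {"delta_pos": [23, 258, 0], "turn": 5, "fingers": 0}, {"delta_pos": [23, 258, 0], "turn": 5, "fingers": 0}]}}

```text
time_s: 26.2
position: [0.4688, 0.2863, 0.3808]
tcp_rot: [[0.007, -0.002, 1.0], [-1.0, -0.002, 0.007], [0.002, -1.0, -0.002]]
force: [-0.3, -0.8, -2.2]
opening: 0.249
```

{"op": "jog_arm", "data": {"steps": [{"delta_pos": [0, 0, -20], "turn": 0, "fingers": 0}, {"delta_pos": [0, 0, -50], "turn": 0, "fingers": 0}, {"delta_pos": [0, 0, -85], "turn": 0, "fingers": 0}, {"delta_pos": [0, 0, -120], "turn": 0, "fingers": 0}, {"delta_pos": [0, 0, -155], "turn": 0, "fingers": 0}, {"delta_pos": [0, 0, -190], "turn": 0, "fingers": 0}, {"delta_pos": [0, 0, -220], "turn": 0, "fingers": 0}, {"delta_pos": [0, 0, -240], "turn": 0, "fingers": 0}, {"delta_pos": [0, 0, -240], "turn": 0, "fingers": 0}, {"delta_pos": [0, 0, -240], "turn": 0, "fingers": 0}]}}

```text
time_s: 27.03
position: [0.4691, 0.2847, 0.1412]
tcp_rot: [[0.004, -0.003, 1.0], [-1.0, -0.001, 0.004], [0.001, -1.0, -0.003]]
force: [0.8, 0.4, -2.9]
opening: 0.251
```

```bash
python3 - <<'E'
from h import *
s=read_state();p,R=np.array(s['position']),np.array(s['tcp_rot']);print(p,R,s['force'],s['time_s'])
im=snap('wrist','w3.png');b=snap('scene','s3.png');cv2.imwrite('pics/s3c.png',cv2.resize(b[200:330,340:470,::-1],(520,520),interpolation=cv2.INTER_CUBIC))
for t in('hook_tip','pole'): print(t,[(np.round(a['position'],4),round(a['confidence'],2)) for a in tip_of(t,'scene')[:2]])
im=im[:,:,::-1].astype(int);m=(im[:,:,0]-im[:,:,2]>40)
z=p[2]+.0016+.011
for r in range(150,280,20):
    c=np.where(m[r,250:380])[0]+250
    if len(c): a=wrist_ray((c.min(),r),z,p,R);q=wrist_ray((c.max()+1,r),z,p,R); print(r,c.min(),c.max(),((a+q)/2).round(4))
E
```

```text
[0.46907542 0.28473262 0.14123023] [[ 0.00396678 -0.00253043  0.99998893]
 [-0.99999116 -0.00140346  0.00396324]
 [ 0.00139341 -0.99999581 -0.00253597]] [ 0.7502648   0.39213326 -2.93786393] 27.0333
hook_tip [(array([0.6904, 0.286 , 0.1112]), 0.84)]
pole [(array([0.471 , 0.2848, 0.1471]), 0.88), (array([0.473 , 0.292 , 0.0806]), 0.49)]
170 292 340 [0.5219 0.2837 0.1538]
190 292 340 [0.5131 0.2836 0.1538]
210 292 339 [0.504  0.2838 0.1538]
230 293 339 [0.4946 0.2835 0.1538]
250 293 339 [0.4847 0.2835 0.1538]
270 294 339 [0.4745 0.2832 0.1538]
```

View pics/w3.png

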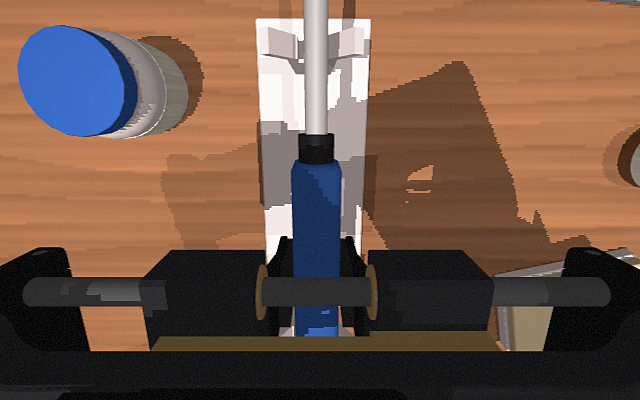

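View pics/s3c.png

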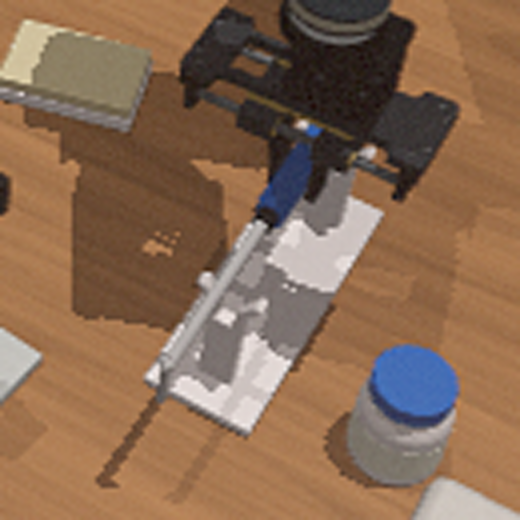

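{"op": "jog_arm", "data": {"steps": [{"delta_pos": [1, 1.7, -5], "turn": 0.1, "fingers": 0}, {"delta_pos": [1, 1.7, -15], "turn": 0.1, "fingers": 0}, {"delta_pos": [1, 1.7, -22], "turn": 0.1, "fingers": 0}, {"delta_pos": [1, 1.7, -22], "turn": 0.1, "fingers": 0}, {"delta_pos": [1, 1.7, -22], "turn": 0.1, "fingers": 0}]}}

```text
time_s: 27.65
position: [0.4695, 0.2879, 0.1189]
tcp_rot: [[0.008, -0.002, 1.0], [-1.0, -0.001, 0.008], [0.001, -1.0, -0.002]]
force: [0.1, 0.1, -3.3]
opening: 0.248
```

{"op": "jog_arm", "data": {"steps": [{"delta_pos": [0.5, -1.4, 0], "turn": -0.1, "fingers": 0}, {"delta_pos": [0.5, -1.4, -6], "turn": -0.1, "fingers": 0}, {"delta_pos": [0.5, -1.4, -14], "turn": -0.1, "fingers": 0}, {"delta_pos": [0.5, -1.4, -20], "turn": -0.1, "fingers": 0}, {"delta_pos": [0.5, -1.4, -26], "turn": -0.1, "fingers": 0}, {"delta_pos": [0.5, -1.4, -30], "turn": -0.1, "fingers": 0}, {"delta_pos": [0.5, -1.4, -32], "turn": -0.1, "fingers": 0}, {"delta_pos": [0.5, -1.4, -32], "turn": -0.1, "fingers": 0}]}}

```text
time_s: 28.32
position: [0.4704, 0.2866, 0.0871]
tcp_rot: [[0.006, -0.001, 1.0], [-1.0, -0.0, 0.006], [0.0, -1.0, -0.001]]
force: [0.1, -0.5, -3.4]
opening: 0.249
```

{"op": "jog_arm", "data": {"steps": [{"delta_pos": [0, 0, -1.5], "turn": 0, "fingers": 0}, {"delta_pos": [0, 0, -3], "turn": 0, "fingers": 0}, {"delta_pos": [0, 0, -3], "turn": 0, "fingers": 0}]}}

```text
time_s: 28.57
position: [0.471, 0.2868, 0.0849]
tcp_rot: [[0.006, 0.001, 1.0], [-1.0, 0.0, 0.006], [-0.0, -1.0, 0.001]]
force: [-0.1, -0.6, -2.3]
opening: 0.254
```

```bash
python3 - <<'E'
from h import *
b=snap('scene','s4.png');cv2.imwrite('pics/s4c.png',cv2.resize(b[200:330,340:470,::-1],(520,520),interpolation=cv2.INTER_CUBIC))
for t in('hook_tip','pole'): print(t,[(np.round(a['position'],4),round(a['confidence'],2)) for a in tip_of(t,'scene')[:2]])
E
```

```text
hook_tip [(array([0.6932, 0.2856, 0.0481]), 0.75)]
pole [(array([0.4735, 0.2871, 0.0887]), 0.68)]
```

View pics/s4c.png

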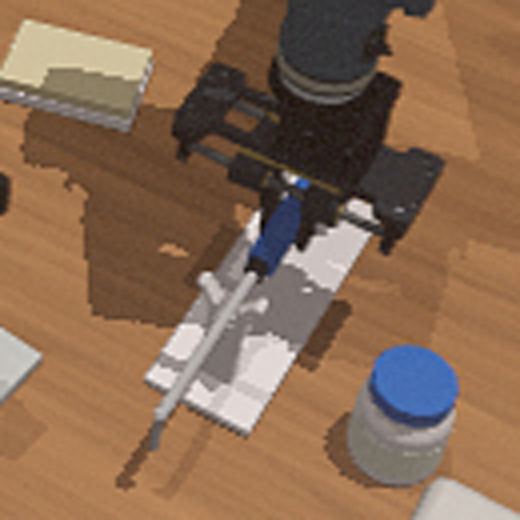

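{"op": "jog_arm", "data": {"steps": [{"delta_pos": [-0.5, -0.2, -1], "turn": 0, "fingers": 0}, {"delta_pos": [-0.5, -0.2, -1.2], "turn": 0, "fingers": 0}, {"delta_pos": [-0.5, -0.2, -1.2], "turn": 0, "fingers": 0}]}}

```text
time_s: 28.97
position: [0.4708, 0.2867, 0.0841]
tcp_rot: [[0.006, 0.001, 1.0], [-1.0, 0.001, 0.006], [-0.001, -1.0, 0.001]]
force: [1.4, 0.7, 0.5]
opening: 0.249
```

The cradle now carries the weight (Fz about 0). Releasing.

{"op": "jog_arm", "data": {"steps": [{"delta_pos": [0, 0, 0], "turn": 0, "fingers": 35}, {"delta_pos": [0, 0, 0], "turn": 0, "fingers": 50}, {"delta_pos": [0, 0, 0], "turn": 0, "fingers": 100}, {"delta_pos": [0, 0, 0], "turn": 0, "fingers": 100}, {"delta_pos": [0, 0, 0], "turn": 0, "fingers": 100}, {"delta_pos": [0, 0, 0], "turn": 0, "fingers": 100}, {"delta_pos": [0, 0, 0], "turn": 0, "fingers": 100}, {"delta_pos": [0, 0, 0], "turn": 0, "fingers": 100}, {"delta_pos": [0, 0, 0], "turn": 0, "fingers": 100}, {"delta_pos": [0, 0, 0], "turn": 0, "fingers": 100}]}}

```text
time_s: 29.8
position: [0.4703, 0.2865, 0.0836]
tcp_rot: [[0.006, -0.0, 1.0], [-1.0, -0.0, 0.006], [0.0, -1.0, -0.0]]
force: [-0.6, -0.5, -0.5]
opening: 0.921
```

{"op": "jog_arm", "data": {"steps": [{"delta_pos": [0, 0, 10], "turn": 0, "fingers": 100}, {"delta_pos": [0, 0, 25], "turn": 0, "fingers": 100}, {"delta_pos": [0, 0, 45], "turn": 0, "fingers": 100}, {"delta_pos": [0, 0, 75], "turn": 0, "fingers": 100}, {"delta_pos": [0, 0, 110], "turn": 0, "fingers": 100}, {"delta_pos": [0, 0, 145], "turn": 0, "fingers": 100}, {"delta_pos": [0, 0, 165], "turn": 0, "fingers": 100}, {"delta_pos": [0, 0, 165], "turn": 0, "fingers": 100}, {"delta_pos": [0, 0, 165], "turn": 0, "fingers": 100}]}}

```text
time_s: 30.55
position: [0.4708, 0.2867, 0.2506]
tcp_rot: [[0.006, 0.004, 1.0], [-1.0, 0.001, 0.006], [-0.001, -1.0, 0.004]]
force: [-0.8, -0.5, -0.4]
opening: 1.0
```

```bash
python3 - <<'E'
from h import *
s=read_state();p,R=np.array(s['position']),np.array(s['tcp_rot']);print(p,s['force'],s['time_s'],s['opening'])
im=snap('wrist','w5.png');b=snap('scene','s5.png');cv2.imwrite('pics/s5c.png',cv2.resize(b[180:330,240:470,::-1],None,fx=3.4,fy=3.4,interpolation=cv2.INTER_CUBIC))
for t in('hook_tip','pole','eye'): print(t,[(np.round(a['position'],4),round(a['confidence'],2)) for a in tip_of(t,'scene')[:2]])
im=im[:,:,::-1].astype(int);m=(im[:,:,0]-im[:,:,2]>50)
for r in range(140,280,20):
    c=np.where(m[r,250:350])[0]+250
    if len(c): a=wrist_ray((c.min(),r),.096,p,R);q=wrist_ray((c.max()+1,r),.096,p,R); print(r,c.min(),c.max(),((a+q)/2).round(4))
E
```

```text
[0.47076043 0.28669653 0.25061625] [-0.79930708 -0.54731565 -0.3534237 ] 30.55 0.9998475033620613
hook_tip [(array([0.693 , 0.2839, 0.0432]), 0.74)]
pole [(array([0.4756, 0.2878, 0.0868]), 0.83)]
eye [(array([0.6668, 0.0129, 0.2822]), 0.76)]
140 306 327 [0.5207 0.2852 0.096 ]
160 306 327 [0.502 0.285 0.096]
180 306 326 [0.4826 0.2854 0.096 ]
200 307 327 [0.4625 0.2843 0.096 ]
220 307 326 [0.4416 0.2846 0.096 ]
240 307 326 [0.42   0.2845 0.096 ]
260 307 326 [0.3975 0.2843 0.096 ]
```

View pics/w5.png

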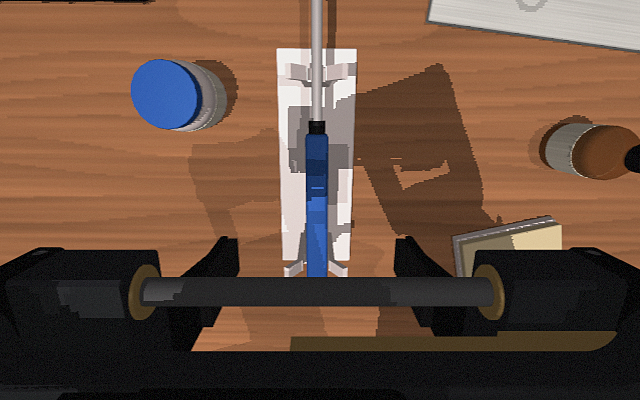

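View pics/s5c.png

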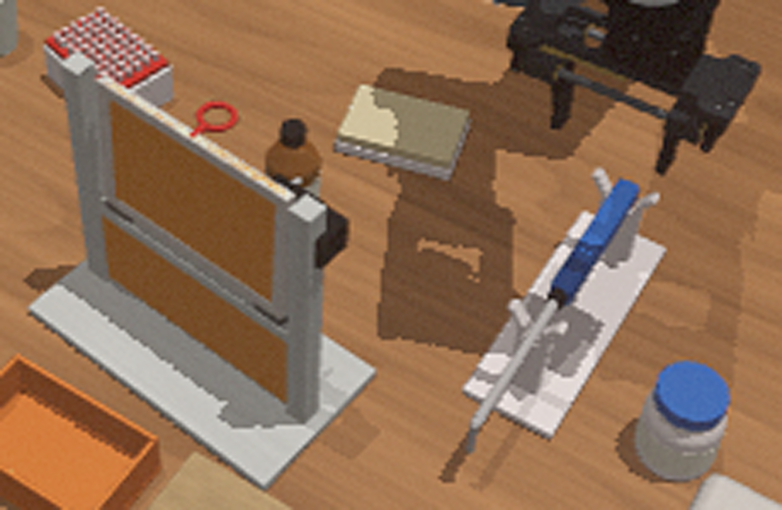

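The pole is back in both forks, with its handle edge within about 1 mm of where it started. The flap is shut and the bystanders look unmoved. Handing in.

```bash
python3 -c "
from rig import *
print(hand_in())"
```

```text
the job is handed in; nothing more can be done
None
```

I pulled the flap shut with the hook pole and laid the pole back on its cradle. The job was handed in at about 31 s of the 72 s allowed; the rig reports no verdict.

- **Pull:** My first pull stopped short of the catch's peak, with readings of about 15 N and one of 15.8 N. I backed off and saw the flap follow the hook, so it had not latched. On the second pull the catch gave at about 13 N. The pull then fell to 3.5 N and rose again at the stop, where I pulled to about 7 N. The highest reading was 15.8 N, below the 18 N rating, but I only read the force at the end of each move, so a brief higher peak could have gone unseen.
- **Latch:** With the hook backed off 7.6 mm and about 0 N on it, the ring did not move. The flap stayed shut through unhooking and in the last picture.
- **Pole:** It sits in both forks, with the grip place within about 1 mm of where it started and the hook tip within the 4 mm the networks can measure. The gripper is open, about 165 mm above it.
- **Other things on the bench:** The reagent, plates, jar and tip rack look unmoved in the last pictures. I did not re-measure them, and I did not look at the beaker or tube rack again.
- **Disagreement:** Just before lowering into the cradle, one network reading put the hook tip about 8 mm higher than expected. The wrist picture showed no tilt, and the tip read normal again once seated.

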